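# Hang the dip basket to drain, then hold the bearing tray over the open ball unit

### The job

We are refitting the washed ball in the saw-stand rail, but the wire dip basket still stands in front of the open ball unit: first hang it by its handle across both prongs of the drip hook and let go. Then lift the blue bearing tray by its black handle and carry it level, the ball staying in its pocket, until the ball is straight above the empty cup and the tray's underside about 5 cm over it. Finish there, still holding the tray level, steady and clear of everything so that I can take the ball; leave the other things on the bench where they are.

Things in the scene. Friction and masses are not known exactly. Their poses are not given: they have to be found in the camera images.
- basket_grip (a point): loose steel-wire basket, 80 mm along x, 140 along y, mesh 62 high, with a rigid upright handle in its y-z plane. Point: centre of the orange grip (15 x 54 x 16 mm, long along y) amid the handle's straight top bar, 150 mm above the underside; z up. Beyond the grip the bar is bare 8 mm wire along y to 66 mm either side, then bends down. Stands before the open ball unit; about 220 g
- hook (a point): fixed hook over a drip pan. Point: midway between two level 8 mm prongs (along x, at y = -44 and +44 mm), at their upper side, 249 mm above the bench. They end at -x, turned up 37 to 55 mm off, red tips 24 mm above the point; post and plate 65 mm off at +x, tops 7 mm above it. The basket, wider than the prongs, comes in from -x below them; hung at the point, its wire's axis is 4 mm above it
- tray_handle (a point): loose blue bearing tray, 156 mm along x, 111 along y, lip 20 high, six pockets in two rows, and a rigid black bar handle along x over its middle on two end posts. Point: centre of the handle bar (150 x 14 x 20 mm, long along x), 95 mm above the tray's underside; free space below the bar; z up. About 320 g
- pocket (a point): the tray's pocket with the ball. Point: where the ball's centre is when in mid-pocket, 19.5 mm above the tray's underside, at +45 mm along the tray's x and -30 mm along its y from the handle centre; axes as the tray. A round recess 19 mm wide, only 3 mm deep: the ball rolls out at about 40 degrees of tilt, or sooner if jerked
- ball_center (a point): the loose steel ball, 25 mm in diameter, 64 g, at its centre; it starts in the pocket
- open_cup (a point): the open ball unit on the red rail: an aluminium cup, 42 mm in diameter, dark inside, without its ball. Point: centre of its mouth, 86 mm above the bench; z up, y along the rail (60 mm wide, top 70 mm above the bench). It may be the left, middle or right of three units 100 mm apart; the other two hold their balls, tops 98 mm above the bench
- rail: the red box-section rail on the bench that carries the three ball units (fixed); origin under its middle, length along y
- oil: bystander: oil bottle, 50 mm in diameter, 130 mm high, behind the rail; origin under its centre
- grease: bystander: yellow grease jar, 60 mm in diameter, 60 mm high, behind the rail; origin under its centre
- spanner: bystander: steel spanner, 170 mm long, lying flat behind the rail
- driver: bystander: screwdriver with green handle, 190 mm long, lying behind the rail
- offcut: bystander: wooden offcut 70 x 150 x 35 mm lying to the left of the rail; origin under its centre
- cap_ring: bystander: aluminium cap ring of the open unit, 42 mm in diameter, 6 mm high, lying behind the rail's right end
Not all that is in view belongs to the job. Of the things shaped like the part that bears basket_grip, the bare steel one is meant.

How it is judged:
By the outcome, as a careful person would: the job done as asked, in the order asked, and still so for the second after the job is handed in, while the arm keeps its last pose, push and grip.
It also fails if it takes over 72 s, if anything falls off the work surface, if the arm or the gripper's body presses on something with over 40 N, if the wrist force passes 120 N, or if a joint passes its speed limit or range.

### The arm

A 6-joint arm with a two-finger parallel gripper is mounted at the origin on the work surface. World frame = base frame: x ahead of the robot, y to its left, z up, the work surface at z = 0. Lengths are in m, angles in rad, forces in N, time in s.
With the tool pointing down it reaches from about 0.35 to 0.975 m from the base axis. Payload 4.9 kg.
Tool frame: the origin (TCP) lies on the centre line of the jaws, within the pads' length; the fingertips stand 11 mm ahead of it and the grasp point (between the pads) lies 8 mm behind it; z points along the fingers, y is the direction in which the jaws open and shut (so a half turn about z gives the same grasp; the last joint's range is limited). The gripper opens to 85 mm and grips with 20 to 120 N. Pads are 22 mm wide; open, the fingers measure 114 mm over their backs; the gripper's body (76 mm by 85 mm) begins 54 mm behind the grasp point. The pads swing forward as they close: fully open they stand 13 mm farther back than shut.
Start: joints at [1.121, 0.053, 1.613, -0, 1.476, -0.119], TCP at [0.203, 0.591, 0.242] pointing down, gripper open.
Joint ranges: [-3.01, 3.01], [-1.01, 2.22], [0.06, 2.58], [-1.02, 4.17], [0.09, 2.62], [-3.14, 3.14]. Speed limits (rad/s): [2.57, 2.57, 3.14, 3.14, 3.14, 3.14].

### API

Orientations are given as a rotation vector (axis times angle).
In Python, from station import ctrl gives the robot as it stands.
- The arm moves only by the tool send_rows, never from a script. Its argument "series" is a list of rows, each an object of numbers: "tx", "ty", "tz": the shift along the tool's x, y, z in cm; "wx", "wy", "wz": the turn, a rotation vector about the tool's x, y, z in rad; "jaw": the closure, from 0 (fully open) to 1 (shut). In form: [{"tx": .., "ty": .., "tz": .., "wx": .., "wy": .., "wz": .., "jaw": ..}, ...]. A call has 1 to 5 rows; each row shifts and turns the pose as measured when the row begins, along the tool's axes as they then stand; what a row does not reach is not made up. A row lasts 1/8 s, in which the tool goes at most 62.5 mm and 10.7 degrees, less where a joint would pass 70% of its speed; a pose out of reach is approached as far as the arm can. A call is refused whole if a number of a shift passes 6.25 or a number of a turn 0.188, either way. A call with a gripper value outside its range is refused whole. The fingers move at their own pace and stop on an object; "squeeze" is the grip in N (left out, the last holds). Time passes only in rows, so rows that do not move let the fingers close. It gives the time, the measured TCP pose, the force and the opening at its end, in the units of the state.
- ctrl.get_obs(): the state, without advancing time (a new reading comes with each control period).
- ctrl.get_image(name): name is "scene" or "top" or "wrist"; returns the picture (384x512x3 uint8, red, green, blue); there is no depth.
- ctrl.camera_info(name): a dict with "mtx" (3x3 intrinsics, pixels), "R" (3x3) and "t" (3): a world point X has camera coordinates R X + t. Camera axes: x right, y down, z forward; pixel columns grow to the right and rows downward; lengths in m; the calibration is good to about 2 mm. A picture is of the moment at which its call begins: read the wrist's pose just before it. camera_info takes no time and is no camera call; for the wrist camera it gives the pose at the moment of the call.
- ctrl.finish_job(): hands the job in, once; it reports no verdict.
The state is a dict: "t": time; "q": joint angles; "dq": joint speeds; "effort": joint torques, N m; "tool_pos": TCP position; "tool_rot": TCP orientation; "contact_force": force on the tool from outside, world axes, zero at the start; "wrist_torque": the same for the moment, N m; "opening": finger opening in m.
Only numpy, scipy, OpenCV 4.12 (cv2) and the standard library are available. Lean on these libraries where they do the work, as an engineer would, in place of code of your own. Each camera call takes 0.05 s, during which the arm holds its last target.

## Working session

There is one attempt and no reset: what is moved stays moved. The work goes in short steps, Python scripts to look and compute and a tool call to move; the robot and the scene stay as the last step left them, time stands still between calls to the robot, and variables do not carry over. Pictures are saved under pics/ and viewed, and the job is handed in when it is done.

Besides the shell and the picture viewer there is one more tool, called as name(argument=value, ...), one argument or row to a line, values as JSON. send_rows: Moves the arm, as the interface text tells. Its arguments: {"type":"object","properties":{"series":{"type":"array"},"squeeze":{"type":"number"}},"required":["series"]}

```bash
ls; mkdir -p pics; python3 - <<'E'
from station import ctrl
import cv2
print(ctrl.get_obs())
for n in ("scene","top","wrist"):
    c=ctrl.camera_info(n); print(n,c)
    cv2.imwrite(f"pics/{n}0.png",ctrl.get_image(n)[:,:,::-1])
E
```

```text
pics
{'t': 0.0, 'q': array([ 1.12097840e+00,  5.33536550e-02,  1.61431135e+00,  1.09023076e-05,
        1.47599887e+00, -1.19013175e-01]), 'dq': array([-0.00093727, -0.00093204,  0.00054381,  0.00065271, -0.00015364,
        0.00112929]), 'effort': array([ 2.21002258e-03, -3.93668354e+01, -3.70181465e+01, -3.21413415e-05,
        6.87009029e-03,  2.86960915e-05]), 'tool_pos': array([0.20274137, 0.59056099, 0.24105462]), 'tool_rot': array([-0.51716476, -3.09813146,  0.0031174 ]), 'contact_force': array([1.07148169, 0.38601644, 0.39988823]), 'wrist_torque': array([ 0.01784054,  0.02771681, -0.01659676]), 'opening': 0.08558711297511974}
scene {'mtx': array([[371.19403621,   0.        , 257.08533346],
       [  0.        , 371.19403621, 195.53935629],
       [  0.        ,   0.        ,   1.        ]]), 'R': array([[-0.57497125,  0.8181096 ,  0.01023465],
       [ 0.67289621,  0.47995651, -0.56289647],
       [-0.46542319, -0.31676244, -0.82646404]]), 't': array([ 0.25997843, -0.25136502,  1.40029508])}
top {'mtx': array([[439.29857452,   0.        , 256.7331382 ],
       [  0.        , 439.29857452, 197.55029964],
       [  0.        ,   0.        ,   1.        ]]), 'R': array([[-0.05885845, -0.9982393 ,  0.00734667],
       [-0.97376404,  0.05579169, -0.22061478],
       [ 0.21981646, -0.02013897, -0.97533335]]), 't': array([0.04369161, 0.52118215, 1.3285344 ])}
wrist {'mtx': array([[325.66674724,   0.        , 254.40469254],
       [  0.        , 325.66674724, 189.14578513],
       [  0.        ,   0.        ,   1.        ]]), 'R': array([[ 0.32481587,  0.94577666, -0.0010769 ],
       [ 0.90864738, -0.31174793,  0.27780057],
       [ 0.26240158, -0.09121256, -0.96063816]]), 't': array([-0.62317846, -0.03617834,  0.37928941])}
```

View pics/scene0.png

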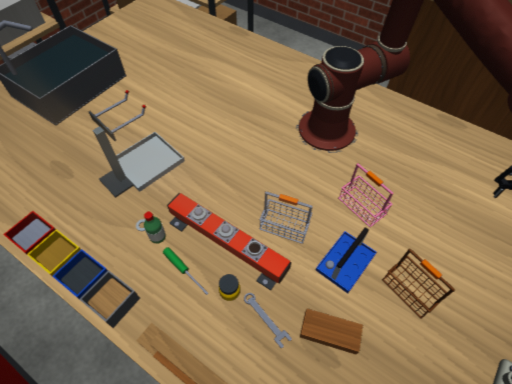

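View pics/top0.png

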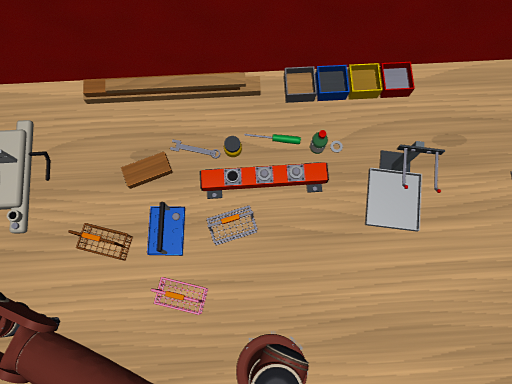

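View pics/wrist0.png

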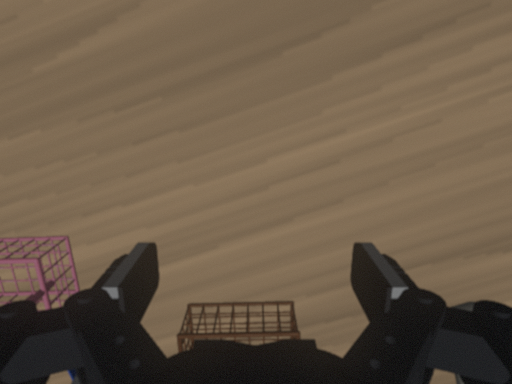

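The steel basket shows at about (232,219) in the top view and (285,215) in the scene view. The tray is at (167,230), the open cup is the left unit at (233,176), and the hook tips are at (405,187) and (438,190), all in the top view. Next I'll measure them.

```bash
cat > h.py <<'E'
import numpy as np, cv2
from station import ctrl
def ray(c,uv):
    K,R,t=c['mtx'],c['R'],c['t']
    d=R.T@np.linalg.inv(K)@np.array([uv[0],uv[1],1.]); return -R.T@t,d/np.linalg.norm(d)
def onz(c,uv,z):
    o,d=ray(c,uv); return o+d*(z-o[2])/d[2]
def tri(c1,u1,c2,u2):
    A=[];b=[]
    o1,d1=ray(c1,u1);o2,d2=ray(c2,u2)
    P1=np.eye(3)-np.outer(d1,d1);P2=np.eye(3)-np.outer(d2,d2)
    X=np.linalg.solve(P1+P2,P1@o1+P2@o2); 
    return X,np.linalg.norm(P1@(X-o1))+np.linalg.norm(P2@(X-o2))
def proj(c,X):
    x=c['mtx']@(c['R']@np.asarray(X)+c['t']); return x[:2]/x[2]
def blobs(img,lo,hi,amin=8,box=None):
    hsv=cv2.cvtColor(img,cv2.COLOR_RGB2HSV)
    m=cv2.inRange(hsv,np.array(lo),np.array(hi))
    if box: 
        k=np.zeros_like(m);k[box[1]:box[3],box[0]:box[2]]=1;m=m*k
    n,l,s,ce=cv2.connectedComponentsWithStats(m)
    out=[]
    for i in range(1,n):
        if s[i,4]>=amin:
            pts=np.argwhere(l==i)[:,::-1].astype(np.float32)
            out.append((ce[i].round(2),s[i].tolist(),cv2.minAreaRect(pts)))
    return out
E
python3 - <<'E'
from h import *
for n in("scene","top"):
    im=cv2.imread(f"pics/{n}0.png")[:,:,::-1].copy()
    print(n,'orange')
    for b in blobs(im,(8,180,150),(16,255,255),10): print(b)
    print('red')
    for b in blobs(im,(0,150,90),(7,255,255),3): 
        if b[1][4]<3000: print(b)
    print('blue')
    for b in blobs(im,(100,150,60),(125,255,255),100): print(b)
s=cv2.imread("pics/scene0.png");t=cv2.imread("pics/top0.png")
r=lambda a,x0,y0,x1,y1,f:cv2.resize(a[y0:y1,x0:x1],None,fx=f,fy=f,interpolation=cv2.INTER_CUBIC)
cv2.imwrite("pics/c1.png",r(s,160,150,320,270,5))
cv2.imwrite("pics/c2.png",r(t,140,150,340,270,4))
cv2.imwrite("pics/c3.png",r(t,355,135,455,235,6))
cv2.imwrite("pics/c4.png",r(s,80,80,200,200,5))
cv2.imwrite("pics/c5.png",r(s,300,220,390,300,7))
E
```

```text
scene orange
(array([374.77, 177.14]), [367, 171, 16, 13, 70], ((374.7868957519531, 177.1557159423828), (17.28498077392578, 3.841106414794922), 39.80556869506836))
(array([288.14, 198.17]), [279, 194, 19, 9, 77], ((288.1000061035156, 198.20001220703125), (18.024978637695312, 4.110960960388184), 18.43494987487793))
(array([431.5, 268. ]), [422, 260, 20, 17, 112], ((431.4999694824219, 268.0), (23.50187110900879, 4.650547027587891), 41.633541107177734))
red
(array([368.17,  53.99]), [361, 50, 15, 10, 87], ((368.24139404296875, 53.60344696044922), (8.356289863586426, 12.255891799926758), 68.19859313964844))
(array([126.71,  91.  ]), [126, 90, 3, 3, 7], ((127.0, 91.0), (2.0, 2.0), 0.0))
(array([143.29, 106.  ]), [142, 105, 3, 3, 7], ((143.0, 106.0), (2.0, 2.0), 90.0))
(array([307.02, 130.74]), [300, 112, 20, 34, 207], ((307.8000183105469, 129.89999389648438), (33.203914642333984, 13.597792625427246), 71.56504821777344))
(array([342.29, 138.38]), [320, 120, 35, 29, 251], ((339.58453369140625, 138.38417053222656), (16.703044891357422, 39.202701568603516), 52.8152961730957))
(array([320., 14
[... 5275 characters left out ...]
33905029297), 45.0))
(array([  0.61, 372.67]), [0, 369, 3, 10, 18], ((1.0, 373.5), (9.0, 2.0), 90.0))
(array([ 10.33, 377.07]), [5, 373, 13, 9, 61], ((10.500001907348633, 377.0000305175781), (6.363960266113281, 12.020814895629883), 45.0))
(array([304.53, 379.47]), [303, 375, 4, 9, 15], ((304.79998779296875, 379.1000061035156), (1.5811388492584229, 8.538147926330566), 18.434947967529297))
blue
(array([332.26,  85.97]), [317, 65, 33, 36, 333], ((332.9902648925781, 82.3443603515625), (34.61995315551758, 30.87725257873535), 86.42366790771484))
(array([166.72, 231.5 ]), [147, 206, 38, 50, 1354], ((165.78866577148438, 230.51519775390625), (35.26697540283203, 48.77459716796875), 3.012787342071533))
```

View pics/c1.png

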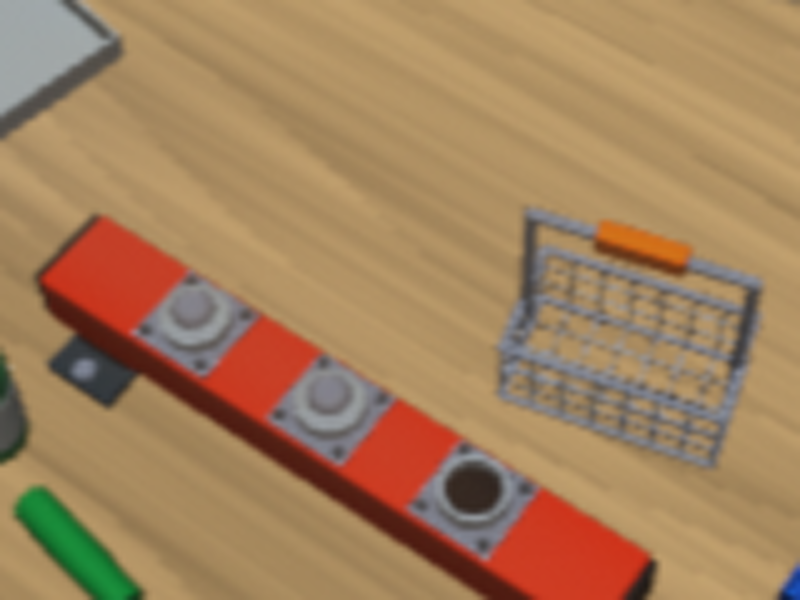

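View pics/c2.png

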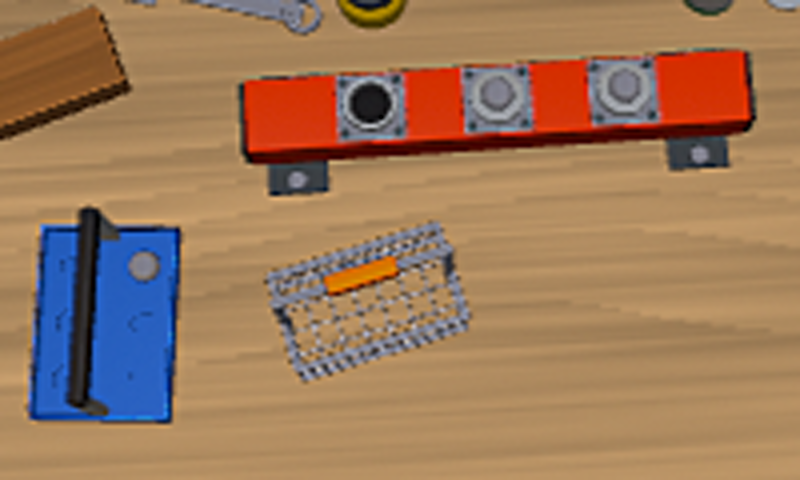

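View pics/c3.png

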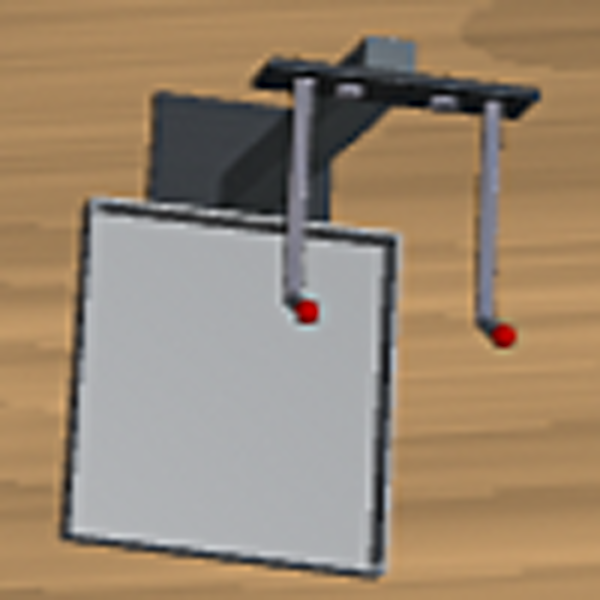

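View pics/c4.png

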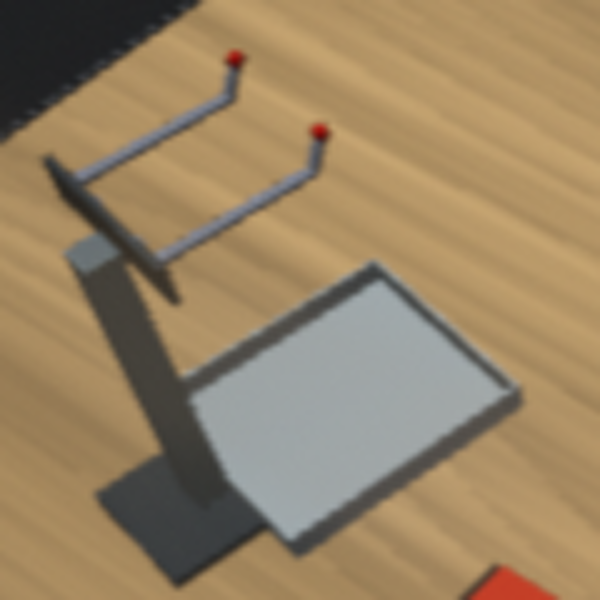

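View pics/c5.png

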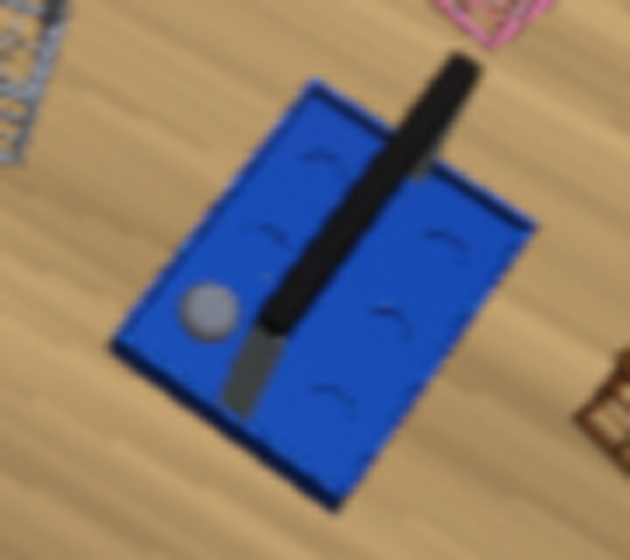

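```bash
python3 - <<'E'
from h import *
S=ctrl.camera_info("scene");T=ctrl.camera_info("top")
np.set_printoptions(precision=4,suppress=True)
def p(n,s,t):
    X,e=tri(S,s,T,t); print(n,X,'gap',round(e,4)); return X
g=p('grip',(288.14,198.17),(230.3,217.9))
# grip bar ends (wire corners)
c4=lambda x,y:(x/4+140,y/4+150); c5=lambda x,y:(x/5+160,y/5+150)
A=p('wire+y?',c5(755,287),c4(280,302)); B=p('wire-y',c5(530,213),c4(445,247)); print('yaw',np.degrees(np.arctan2(A[1]-B[1],A[0]-B[0])),np.linalg.norm(A-B),(A+B)/2)
p('cup',c5(472,488),c4(371,102))
u1=p('mid',c5(330,395),c4(499,92)); u2=p('right',c5(195,307),c4(625,87))
c3=lambda x,y:(x/6+355,y/6+135); c4s=lambda x,y:(x/5+80,y/5+80); c5s=lambda x,y:(x/7+300,y/7+220)
t1=p('tip1',(143.29,106),(405.64,186.45)); t2=p('tip2',(126.9,91),(438.64,190.55))
b1=p('bend1',c4s(315,172),c3(292,300)); a1=p('base1',c4s(160,260),c3(305,80))
b2=p('bend2',c4s(232,98),c3(484,322)); a2=p('base2',c4s(78,180),c3(492,105))
for a,b in((a1,b1),(a2,b2)): print('prong dir',np.degrees(np.arctan2(*(a-b)[[1,0]])),np.linalg.norm(a-b))
print('tips',np.linalg.norm(t1-t2),np.degrees(np.arctan2(*(t1-t2)[[1,0]])))
p('ball',c5s(209,310),c4(144,265))
h1=p('h far',c5s(275,330),c4(89,210));h2=p('h near',c5s(463,62),c4(79,403)); print((h1+h2)/2,np.degrees(np.arctan2(*(h1-h2)[[1,0]])),np.linalg.norm(h1-h2))
for q in((42,227),(181,228),(170,422),(31,418)): print('tray corner',onz(T,c4(*q),.02))
for q in((313,80),(538,228),(337,510),(112,347)): print('tray corner S',onz(S,c5s(*q),.02))
E
```

```text
grip [0.4445 0.0968 0.1548] gap 0.0029
wire+y? [0.4269 0.1595 0.1424] gap 0.0074
wire-y [0.4606 0.0343 0.1484] gap 0.0012
yaw 105.07943802051516 0.12979914259140216 [0.4438 0.0969 0.1454]
cup [0.5925 0.0864 0.0791] gap 0.0035
mid [ 0.5934 -0.0135  0.0826] gap 0.0054
right [ 0.5923 -0.1135  0.0824] gap 0.0034
tip1 [ 0.4838 -0.3848  0.2654] gap 0.0001
tip2 [ 0.4666 -0.4708  0.2666] gap 0.0016
bend1 [ 0.4933 -0.3882  0.2388] gap 0.0035
base1 [ 0.5972 -0.4066  0.2417] gap 0.005
bend2 [ 0.4774 -0.4742  0.2399] gap 0.0042
base2 [ 0.5805 -0.493   0.2417] gap 0.0036
prong dir -10.082315261304723 0.10557592412850693
prong dir -10.313171633553917 0.10479196219520429
tips 0.08773508815487714 78.71042581570352
ball [0.4847 0.2773 0.0172] gap 0.004
h far [0.515  0.3065 0.0936] gap 0.0057
h near [0.3681 0.3146 0.0948] gap 0.0041
[0.4416 0.3105 0.0942] -3.171497248908508 0.1471906702539406
tray corner [0.5206 0.3563 0.02  ]
tray corner [0.5134 0.2446 0.02  ]
tray corner [0.3581 0.2568 0.02  ]
tray corner [0.3676 0.3658 0.02  ]
tray corner S [0.3643 0.2642 0.02  ]
tray corner S [0.3725 0.3744 0.02  ]
tray corner S [0.5307 0.3615 0.02  ]
tray corner S [0.5226 0.2549 0.02  ]
```

```bash
cat >> h.py <<'E'
from scipy.spatial.transform import Rotation as Ro
np.set_printoptions(precision=4,suppress=True)
def goal(x,y,z,head):
    """tool down, tool y at heading head (deg); print remaining shift in tool axes cm / turn, world dist"""
    o=ctrl.get_obs(); R=Ro.from_rotvec(o['tool_rot'])
    h=np.radians(head); ty=np.array([np.cos(h),np.sin(h),0]); tz=np.array([0,0,-1.]); tx=np.cross(ty,tz)
    G=Ro.from_matrix(np.stack([tx,ty,tz],1))
    d=R.inv().apply(np.array([x,y,z])-o['tool_pos'])*100; w=(R.inv()*G).as_rotvec()
    hd=np.degrees(np.arctan2(*R.as_matrix()[[1,0],1]))
    print('t',round(o['t'],2),'pos',o['tool_pos'],'head',round(hd,1),'tilt',round(np.degrees(np.arccos(-R.as_matrix()[2,2])),2),'F',o['contact_force'].round(1),'op',round(o['opening'],4))
    print(' shift cm',d.round(2),'turn',w.round(3),'rows>=',round(max(np.linalg.norm(d)/6.25,np.linalg.norm(w)/.187),1))
    return d,w
E
python3 - <<'E'
from h import *
S=ctrl.camera_info("scene");T=ctrl.camera_info("top")
print(-S['R'].T@S['t'],-T['R'].T@T['t'])
c4=lambda x,y:(x/4+140,y/4+150); c5=lambda x,y:(x/5+160,y/5+150);c3=lambda x,y:(x/6+355,y/6+135); c4s=lambda x,y:(x/5+80,y/5+80); c5s=lambda x,y:(x/7+300,y/7+220)
for n,s,t,z in(('grip top',(288.14,198.17),(230.3,217.9),.157),('cup',c5(472,488),c4(371,102),.086),('mid',c5(330,395),c4(499,92),.096),('right',c5(195,307),c4(625,87),.096),
 ('tip1',(143.29,106),(405.64,186.45),.27),('tip2',(126.9,91),(438.64,190.55),.27),('ball',c5s(209,310),c4(144,265),.0225),('h far',c5s(275,330),c4(89,210),.103),('h near',c5s(463,62),c4(79,403),.103)):
    print(n,'S',onz(S,s,z),'T',onz(T,t,z))
goal(.42,.09,.25,15)
E
```

```text
[0.9704 0.3515 1.0131] [0.218  0.0413 1.4104]
grip top S [0.4453 0.0988 0.157 ] T [0.4446 0.0953 0.157 ]
cup S [0.5947 0.09   0.086 ] T [0.5914 0.0846 0.086 ]
mid S [ 0.5979 -0.0057  0.096 ] T [ 0.5909 -0.0153  0.096 ]
right S [ 0.5972 -0.1051  0.096 ] T [ 0.5894 -0.1134  0.096 ]
tip1 S [ 0.4868 -0.3804  0.27  ] T [ 0.4827 -0.3831  0.27  ]
tip2 S [ 0.4687 -0.4661  0.27  ] T [ 0.4664 -0.4701  0.27  ]
ball S [0.4866 0.2795 0.0225] T [0.4843 0.2745 0.0225]
h far S [0.5186 0.3095 0.103 ] T [0.5137 0.3019 0.103 ]
h near S [0.3727 0.3168 0.103 ] T [0.3677 0.3109 0.103 ]
t 0.15 pos [0.2028 0.5907 0.2413] head 71.0 tilt 0.09 F [ 0.3 -0.2 -0.1] op 0.0853
 shift cm [-36.8  -40.3   -0.81] turn [-0.002  0.001  0.978] rows>= 8.7
```

send_rows(
  series=[
    {"tx": -4,"ty": -4.4,"tz": -0.2,"jaw": 0},
    {"tx": -4,"ty": -4.4,"tz": -0.2,"jaw": 0},
    {"tx": -4,"ty": -4.4,"tz": -0.2,"jaw": 0},
    {"tx": -4,"ty": -4.4,"tz": -0.2,"jaw": 0},
    {"tx": -4,"ty": -4.4,"tz": -0.2,"jaw": 0},
  ],
)

```text
invalid input at $.series[0]: expected keys tx, ty, tz, wx, wy, wz, jaw
```

```bash
python3 - <<'E'
from h import *
goal(.42,.09,.25,15)
E
```

```text
t 0.15 pos [0.2028 0.5907 0.2413] head 71.0 tilt 0.09 F [ 0.3 -0.2 -0.1] op 0.0853
 shift cm [-36.8  -40.3   -0.81] turn [-0.002  0.001  0.978] rows>= 8.7
```

send_rows(
  series=[
    {"tx": -4,"ty": -4.4,"tz": -0.2,"wx": 0,"wy": 0,"wz": 0,"jaw": 0},
    {"tx": -4,"ty": -4.4,"tz": -0.2,"wx": 0,"wy": 0,"wz": 0,"jaw": 0},
    {"tx": -4,"ty": -4.4,"tz": -0.2,"wx": 0,"wy": 0,"wz": 0,"jaw": 0},
    {"tx": -4,"ty": -4.4,"tz": -0.2,"wx": 0,"wy": 0,"wz": 0,"jaw": 0},
    {"tx": -4,"ty": -4.4,"tz": -0.2,"wx": 0,"wy": 0,"wz": 0,"jaw": 0},
  ],
)

```text
t: 0.78
tool_pos: [0.3218, 0.3124, 0.2491]
tool_rot: [-0.505, -3.1, 0.008]
contact_force: [0.3, -0.6, 0.3]
opening: 0.0855
```

```bash
python3 - <<'E'
from h import *
goal(.42,.09,.25,15)
E
```

```text
t 0.78 pos [0.3218 0.3124 0.2491] head 71.5 tilt 0.32 F [ 0.3 -0.6  0.3] op 0.0855
 shift cm [-16.37 -17.97   0.  ] turn [-0.005  0.002  0.986] rows>= 5.3
```

send_rows(
  series=[
    {"tx": -4,"ty": -4.4,"tz": 0,"wx": 0,"wy": 0,"wz": 0,"jaw": 0},
    {"tx": -4,"ty": -4.4,"tz": 0,"wx": 0,"wy": 0,"wz": 0,"jaw": 0},
    {"tx": -4,"ty": -4.4,"tz": 0,"wx": 0,"wy": 0,"wz": 0,"jaw": 0},
    {"tx": -4,"ty": -4.4,"tz": 0,"wx": 0,"wy": 0,"wz": 0,"jaw": 0},
    {"tx": 0,"ty": 0,"tz": 0,"wx": 0,"wy": 0,"wz": 0.18,"jaw": 0},
  ],
)

```text
t: 1.4
tool_pos: [0.4198, 0.0838, 0.2497]
tool_rot: [0.797, 3.037, -0.007]
contact_force: [-1.0, 0.0, 0.3]
opening: 0.0855
```

send_rows(
  series=[
    {"tx": 0,"ty": 0,"tz": 0,"wx": 0,"wy": 0,"wz": 0.18,"jaw": 0},
    {"tx": 0,"ty": 0,"tz": 0,"wx": 0,"wy": 0,"wz": 0.18,"jaw": 0},
    {"tx": 0,"ty": 0,"tz": 0,"wx": 0,"wy": 0,"wz": 0.18,"jaw": 0},
    {"tx": 0,"ty": 0,"tz": 0,"wx": 0,"wy": 0,"wz": 0.18,"jaw": 0},
    {"tx": 0,"ty": 0,"tz": 0,"wx": 0,"wy": 0,"wz": 0.1,"jaw": 0},
  ],
)

```text
t: 2.02
tool_pos: [0.419, 0.0818, 0.2478]
tool_rot: [1.976, 2.441, -0.009]
contact_force: [-0.6, -0.0, 0.0]
opening: 0.0853
```

```bash
python3 - <<'E'
from h import *
goal(.4445,.097,.142,15)
W=ctrl.camera_info("wrist"); im=ctrl.get_image("wrist")
cv2.imwrite("pics/w1.png",im[:,:,::-1])
o=ctrl.get_obs();print('cam',-W['R'].T@W['t'])
for b in blobs(im,(8,180,100),(16,255,255),30): print(b, onz(W,b[0],.157),onz(W,b[0],.150))
print(proj(W,o['tool_pos']),proj(W,[.4445,.097,.15]))
E
```

```text
t 2.02 pos [0.419  0.0818 0.2478] head 12.0 tilt 0.32 F [-0.6 -0.   0. ] op 0.0853
 shift cm [ 1.01  2.84 10.57] turn [-0.004  0.004 -0.052] rows>= 1.8
cam [0.4041 0.1502 0.38  ]
[255.7194 255.8047] [294.0191 180.0823]
```

View pics/w1.png

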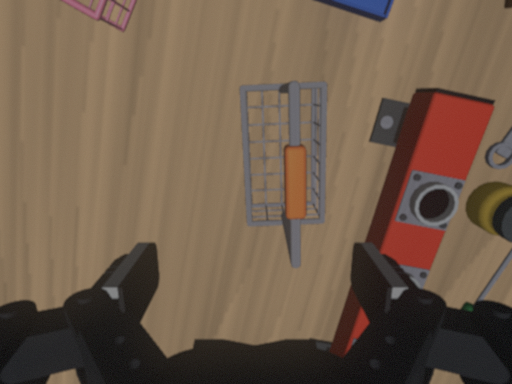

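The wrist view shows the grip centre at about (296,182), the cup mouth at (437,203), and the bar running from (293,87) to (296,263).

```bash
python3 - <<'E'
from h import *
W=ctrl.camera_info("wrist"); im=cv2.imread("pics/w1.png")[:,:,::-1].copy()
for b in blobs(im,(5,150,80),(16,255,255),100,(270,130,320,235)): print(b, onz(W,b[0],.156))
a=onz(W,(293.5,90),.15);c=onz(W,(296,262),.15); print(a,c,np.linalg.norm(a-c),(a+c)/2,np.degrees(np.arctan2(*(a-c)[[1,0]])))
print('cup',onz(W,(437.5,203),.086), proj(W,[.593,.086,.086]))
for q in((240,87),(327,82),(325,221),(250,225)): print('rim',onz(W,q,.062))
E
```

```text
(array([295.16, 181.44]), [285, 146, 21, 72, 1432], ((295.0, 181.5), (71.0, 20.0), 90.0)) [0.4445 0.0976 0.156 ]
[0.429 0.158 0.15 ] [0.462  0.0326 0.15  ] 0.12969457018468247 [0.4455 0.0953 0.15  ] 104.73008444395627
cup [0.5946 0.0885 0.086 ] [434.9576 205.1498]
rim [0.3891 0.1532 0.062 ]
rim [0.4672 0.1743 0.062 ]
rim [0.5022 0.0403 0.062 ]
rim [0.4263 0.0196 0.062 ]
```

send_rows(
  series=[
    {"tx": 1.0,"ty": 2.85,"tz": 0,"wx": 0,"wy": 0,"wz": -0.05,"jaw": 0},
    {"tx": 0,"ty": 0,"tz": 3,"wx": 0,"wy": 0,"wz": 0,"jaw": 0.3},
    {"tx": 0,"ty": 0,"tz": 3,"wx": 0,"wy": 0,"wz": 0,"jaw": 0.3},
  ],
)

```text
t: 2.45
tool_pos: [0.4471, 0.0977, 0.189]
tool_rot: [1.906, 2.49, -0.002]
contact_force: [0.1, -0.4, -0.0]
opening: 0.0598
```

```bash
python3 - <<'E'
from h import *
goal(.4447,.097,.142,14.8)
W=ctrl.camera_info("wrist"); im=ctrl.get_image("wrist")
cv2.imwrite("pics/w2.png",im[:,:,::-1])
for b in blobs(im,(5,150,80),(16,255,255),100): print(b, onz(W,b[0],.156))
E
```

```text
t 2.45 pos [0.4471 0.0977 0.189 ] head 15.1 tilt 0.35 F [ 0.1 -0.4 -0. ] op 0.0598
 shift cm [ 0.03 -0.26  4.7 ] turn [0.002 0.006 0.006] rows>= 0.8
(array([250.64, 225.56]), [238, 181, 27, 91, 2277], ((251.0, 226.0), (90.0, 26.0), 90.0)) [0.4444 0.0979 0.156 ]
```

View pics/w2.png

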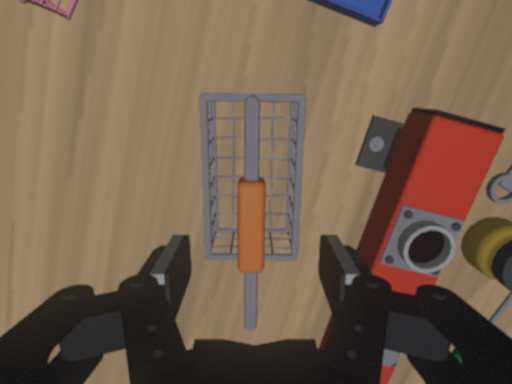

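The grip sits at (251,226), centred between the jaws and running parallel to them. I'll go down and close.

send_rows(
  series=[
    {"tx": 0,"ty": -0.26,"tz": 2.5,"wx": 0,"wy": 0,"wz": 0,"jaw": 0.3},
    {"tx": 0,"ty": 0,"tz": 2.2,"wx": 0,"wy": 0,"wz": 0,"jaw": 0.5},
    {"tx": 0,"ty": 0,"tz": 0,"wx": 0,"wy": 0,"wz": 0,"jaw": 1},
    {"tx": 0,"ty": 0,"tz": 0,"wx": 0,"wy": 0,"wz": 0,"jaw": 1},
    {"tx": 0,"ty": 0,"tz": 0,"wx": 0,"wy": 0,"wz": 0,"jaw": 1},
  ],
  squeeze=50,
)

```text
t: 3.12
tool_pos: [0.4419, 0.0965, 0.1379]
tool_rot: [1.904, 2.499, -0.01]
contact_force: [0.9, 1.0, -1.9]
opening: 0.0141
```

send_rows(
  series=[
    {"tx": 0,"ty": 0,"tz": 0,"wx": 0,"wy": 0,"wz": 0,"jaw": 1},
    {"tx": 0,"ty": 0,"tz": 0,"wx": 0,"wy": 0,"wz": 0,"jaw": 1},
  ],
)

```text
t: 3.38
tool_pos: [0.4424, 0.0966, 0.139]
tool_rot: [1.903, 2.498, -0.008]
contact_force: [0.1, 0.2, -2.0]
opening: 0.0144
```

```bash
python3 - <<'E'
from h import *
goal(.4447,.097,.142,14.8)
E
```

```text
t 3.38 pos [0.4424 0.0966 0.139 ] head 15.4 tilt 0.32 F [ 0.1  0.2 -2. ] op 0.0144
 shift cm [-0.02  0.23 -0.3 ] turn [-0.003  0.004  0.01 ] rows>= 0.1
```

send_rows(
  series=[
    {"tx": 0,"ty": 0,"tz": -2,"wx": 0,"wy": 0,"wz": 0,"jaw": 1},
    {"tx": 0,"ty": 0,"tz": -3.5,"wx": 0,"wy": 0,"wz": 0,"jaw": 1},
    {"tx": 0,"ty": 0,"tz": -4,"wx": 0,"wy": 0,"wz": 0,"jaw": 1},
    {"tx": 0,"ty": 0,"tz": -4,"wx": 0,"wy": 0,"wz": 0,"jaw": 1},
    {"tx": 0,"ty": 0,"tz": -1.5,"wx": 0,"wy": 0,"wz": 0,"jaw": 1},
  ],
)

```text
t: 4.0
tool_pos: [0.4414, 0.0973, 0.2913]
tool_rot: [-1.902, -2.497, 0.013]
contact_force: [-0.3, -0.6, -1.6]
opening: 0.0146
```

```bash
python3 - <<'E'
from h import *
goal(.38,-.411,.29,-10.6)
W=ctrl.camera_info("wrist"); im=ctrl.get_image("wrist")
cv2.imwrite("pics/w3.png",im[:,:,::-1])
E
```

```text
t 4.0 pos [0.4414 0.0973 0.2913] head 15.4 tilt 0.5 F [-0.3 -0.6 -1.6] op 0.0146
 shift cm [-47.37 -19.42   0.44] turn [-0.007  0.005  0.454] rows>= 8.2
```

View pics/w3.png

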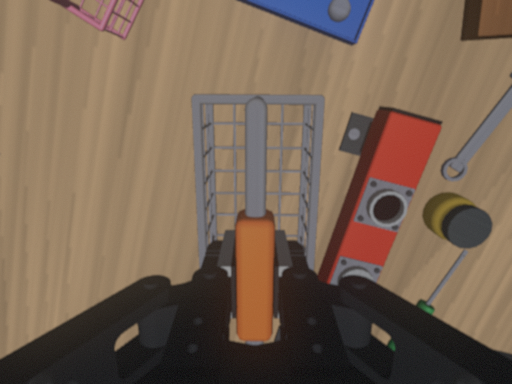

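send_rows(
  series=[
    {"tx": -3,"ty": -1.2,"tz": 0,"wx": 0,"wy": 0,"wz": 0,"jaw": 1},
    {"tx": -4.5,"ty": -1.9,"tz": 0,"wx": 0,"wy": 0,"wz": 0,"jaw": 1},
    {"tx": -4.5,"ty": -1.9,"tz": 0,"wx": 0,"wy": 0,"wz": 0,"jaw": 1},
    {"tx": -4.5,"ty": -1.9,"tz": 0,"wx": 0,"wy": 0,"wz": 0,"jaw": 1},
    {"tx": -4.5,"ty": -1.9,"tz": 0,"wx": 0,"wy": 0,"wz": 0,"jaw": 1},
  ],
)

```text
t: 4.68
tool_pos: [0.4102, -0.1315, 0.2846]
tool_rot: [-1.886, -2.498, 0.017]
contact_force: [0.8, 0.4, -0.6]
opening: 0.0142
```

send_rows(
  series=[
    {"tx": -4.5,"ty": -1.9,"tz": 0,"wx": 0,"wy": 0,"wz": 0,"jaw": 1},
    {"tx": -4.5,"ty": -1.9,"tz": 0,"wx": 0,"wy": 0,"wz": 0,"jaw": 1},
    {"tx": -4.5,"ty": -1.9,"tz": 0,"wx": 0,"wy": 0,"wz": 0,"jaw": 1},
    {"tx": -3,"ty": -1.3,"tz": 0,"wx": 0,"wy": 0,"wz": 0.1,"jaw": 1},
    {"tx": 0,"ty": 0,"tz": 0,"wx": 0,"wy": 0,"wz": 0.15,"jaw": 1},
  ],
)

```text
t: 5.3
tool_pos: [0.3824, -0.3158, 0.2732]
tool_rot: [-2.188, -2.219, 0.019]
contact_force: [0.2, 1.1, -0.9]
opening: 0.0144
```

send_rows(
  series=[
    {"tx": 0,"ty": 0,"tz": 0,"wx": 0,"wy": 0,"wz": 0.15,"jaw": 1},
    {"tx": 0,"ty": 0,"tz": 0,"wx": 0,"wy": 0,"wz": 0.05,"jaw": 1},
    {"tx": 0,"ty": 0,"tz": 0,"wx": 0,"wy": 0,"wz": 0,"jaw": 1},
  ],
)

```text
t: 5.68
tool_pos: [0.3803, -0.315, 0.2659]
tool_rot: [-2.4, -1.973, 0.024]
contact_force: [-0.7, 0.0, -1.9]
opening: 0.0142
```

```bash
python3 - <<'E'
from h import *
goal(.38,-.411,.29,-10.6)
T=ctrl.camera_info("top")
for n in("wrist","top","scene"): cv2.imwrite(f"pics/{n}4.png",ctrl.get_image(n)[:,:,::-1])
t=cv2.imread("pics/top4.png");cv2.imwrite("pics/t4c.png",cv2.resize(t[130:290,330:490],None,fx=4,fy=4,interpolation=cv2.INTER_CUBIC)[:600])
E
```

```text
t 5.67 pos [ 0.3803 -0.315   0.2659] head -11.1 tilt 2.17 F [-0.7  0.  -1.9] op 0.0142
 shift cm [-9.4   1.74 -2.57] turn [-0.036 -0.011 -0.01 ] rows>= 1.6
```

View pics/wrist4.png

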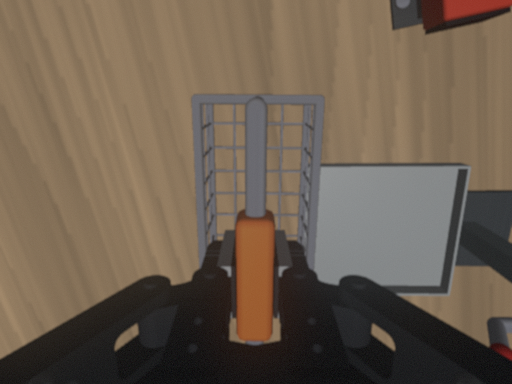

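View pics/t4c.png

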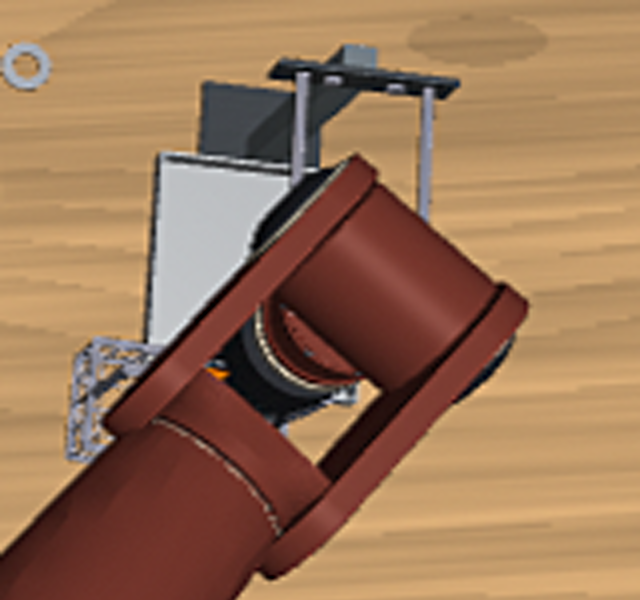

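View pics/scene4.png

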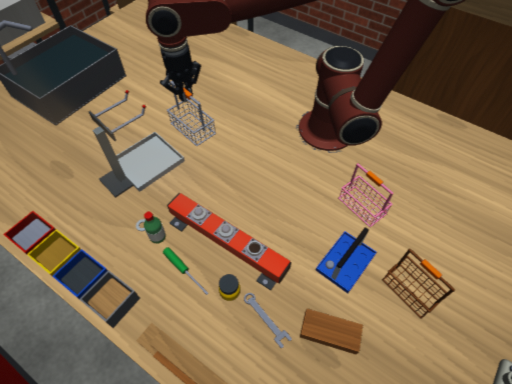

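send_rows(
  series=[
    {"tx": 0,"ty": 0,"tz": -2.6,"wx": -0.036,"wy": -0.011,"wz": 0,"jaw": 1},
    {"tx": -3,"ty": 0.5,"tz": 0,"wx": 0,"wy": 0,"wz": 0,"jaw": 1},
    {"tx": -3.5,"ty": 0.5,"tz": 0,"wx": 0,"wy": 0,"wz": 0,"jaw": 1},
    {"tx": -3,"ty": 0.5,"tz": 0,"wx": 0,"wy": 0,"wz": 0,"jaw": 1},
    {"tx": 0,"ty": 0,"tz": 0,"wx": 0,"wy": 0,"wz": 0,"jaw": 1},
  ],
)

```text
t: 6.45
tool_pos: [0.3795, -0.4153, 0.3047]
tool_rot: [2.408, 1.988, 0.001]
contact_force: [-0.6, 0.7, -2.4]
opening: 0.0147
```

```bash
python3 - <<'E'
from h import *
goal(.38,-.411,.29,-10.6)
goal(.523,-.4375,.285,-10.6)
for n in("wrist","scene"): cv2.imwrite(f"pics/{n}5.png",ctrl.get_image(n)[:,:,::-1])
s=cv2.imread("pics/scene5.png");cv2.imwrite("pics/s5c.png",cv2.resize(s[60:180,80:240],None,fx=5,fy=5,interpolation=cv2.INTER_CUBIC)[:600])
E
```

```text
t 6.45 pos [ 0.3795 -0.4153  0.3047] head -10.9 tilt 1.09 F [-0.6  0.7 -2.4] op 0.0147
 shift cm [ 0.45 -0.05  1.46] turn [ 0.015  0.011 -0.005] rows>= 0.2
t 6.45 pos [ 0.3795 -0.4153  0.3047] head -10.9 tilt 1.09 F [-0.6  0.7 -2.4] op 0.0147
 shift cm [ 0.56 14.48  2.18] turn [ 0.015  0.011 -0.005] rows>= 2.3
```

View pics/wrist5.png

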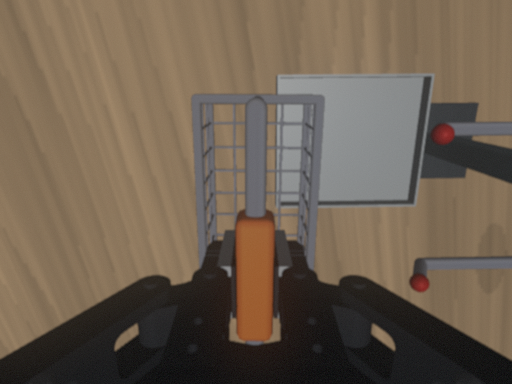

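View pics/s5c.png

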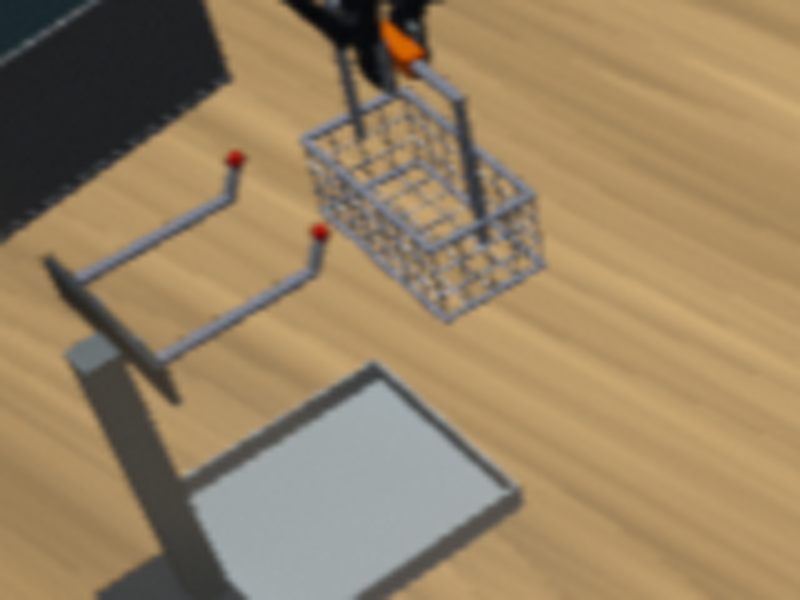

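The wrist view shows the red tips at (443,133) and (420,283), with the prongs running nearly along image x. I'll check the hook pose from this.

```bash
python3 - <<'E'
from h import *
W=ctrl.camera_info("wrist")
a=onz(W,(443.5,133),.269);b=onz(W,(420,283.5),.269);print(a,b,np.linalg.norm(a-b),np.degrees(np.arctan2(*(a-b)[[1,0]]))-90)
p=onz(W,(455,128),.245);q=onz(W,(508,128.5),.245);r=onz(W,(430,262),.245);s=onz(W,(508,262.5),.245)
print(p,q,r,s,np.degrees(np.arctan2(*(q-p)[[1,0]])),np.degrees(np.arctan2(*(s-r)[[1,0]])),np.linalg.norm(p+q-r-s)/2)
m=(a+b)/2; d=np.array([np.cos(np.radians(-10.8)),np.sin(np.radians(-10.8)),0]); print('hook',m+.052*d)
E
```

```text
[ 0.4853 -0.3828  0.269 ] [ 0.4695 -0.4699  0.269 ] 0.08861440898944456 -10.284571347497618
[ 0.5056 -0.3867  0.245 ] [ 0.5365 -0.3929  0.245 ] [ 0.488  -0.4728  0.245 ] [ 0.5396 -0.4836  0.245 ] -11.445799027720533 -11.75461580255301 0.08870732547752012
hook [ 0.5285 -0.4361  0.269 ]
```

send_rows(
  series=[
    {"tx": 0.5,"ty": 0,"tz": 1.8,"wx": 0.015,"wy": 0.011,"wz": 0,"jaw": 1},
    {"tx": 0,"ty": 0,"tz": 0,"wx": 0,"wy": 0,"wz": 0,"jaw": 1},
  ],
)

```text
t: 6.8
tool_pos: [0.3813, -0.4073, 0.2859]
tool_rot: [-2.419, -2.004, -0.001]
contact_force: [0.3, -1.3, -2.4]
opening: 0.0137
```

```bash
python3 - <<'E'
from h import *
goal(.525,-.437,.286,-10.8)
E
```

```text
t 6.8 pos [ 0.3813 -0.4073  0.2859] head -10.7 tilt 0.05 F [ 0.3 -1.3 -2.4] op 0.0137
 shift cm [-0.25 14.67 -0.01] turn [ 0.    -0.001  0.001] rows>= 2.3
```

send_rows(
  series=[
    {"tx": -0.25,"ty": 1.5,"tz": 0,"wx": 0,"wy": 0,"wz": 0,"jaw": 1},
    {"tx": 0,"ty": 1.5,"tz": 0,"wx": 0,"wy": 0,"wz": 0,"jaw": 1},
    {"tx": 0,"ty": 1.5,"tz": 0,"wx": 0,"wy": 0,"wz": 0,"jaw": 1},
    {"tx": 0,"ty": 1.5,"tz": 0,"wx": 0,"wy": 0,"wz": 0,"jaw": 1},
  ],
)

```text
t: 7.3
tool_pos: [0.4442, -0.421, 0.2861]
tool_rot: [2.418, 2.005, 0.002]
contact_force: [-0.5, 0.1, -2.9]
opening: 0.0142
```

```bash
python3 - <<'E'
from h import *
goal(.525,-.437,.286,-10.8)
E
```

```text
t 7.3 pos [ 0.4442 -0.421   0.2861] head -10.7 tilt 0.08 F [-0.5  0.1 -2.9] op 0.0142
 shift cm [-0.08  8.23  0.03] turn [ 0.001 -0.     0.002] rows>= 1.3
```

send_rows(
  series=[
    {"tx": 0,"ty": 1.6,"tz": 0,"wx": 0,"wy": 0,"wz": 0,"jaw": 1},
    {"tx": 0,"ty": 1.6,"tz": 0,"wx": 0,"wy": 0,"wz": 0,"jaw": 1},
    {"tx": 0,"ty": 1.6,"tz": 0,"wx": 0,"wy": 0,"wz": 0,"jaw": 1},
    {"tx": 0,"ty": 1.6,"tz": 0,"wx": 0,"wy": 0,"wz": 0,"jaw": 1},
    {"tx": 0,"ty": 1.4,"tz": 0,"wx": 0,"wy": 0,"wz": 0,"jaw": 1},
  ],
)

```text
t: 7.92
tool_pos: [0.5271, -0.4365, 0.2859]
tool_rot: [2.417, 2.006, 0.002]
contact_force: [0.5, 0.1, -1.8]
opening: 0.014
```

```bash
python3 - <<'E'
from h import *
goal(.525,-.437,.242,-10.8)
W=ctrl.camera_info("wrist")
for n in("wrist","scene"): cv2.imwrite(f"pics/{n}6.png",ctrl.get_image(n)[:,:,::-1])
s=cv2.imread("pics/scene6.png");cv2.imwrite("pics/s6c.png",cv2.resize(s[60:180,60:220],None,fx=5,fy=5,interpolation=cv2.INTER_CUBIC)[:600])
E
```

```text
t 7.92 pos [ 0.5271 -0.4365  0.2859] head -10.6 tilt 0.08 F [ 0.5  0.1 -1.8] op 0.014
 shift cm [-0.09 -0.2   4.39] turn [ 0.001 -0.     0.003] rows>= 0.7
```

View pics/wrist6.png

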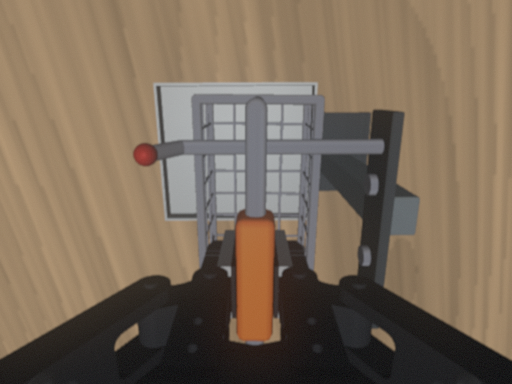

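View pics/s6c.png

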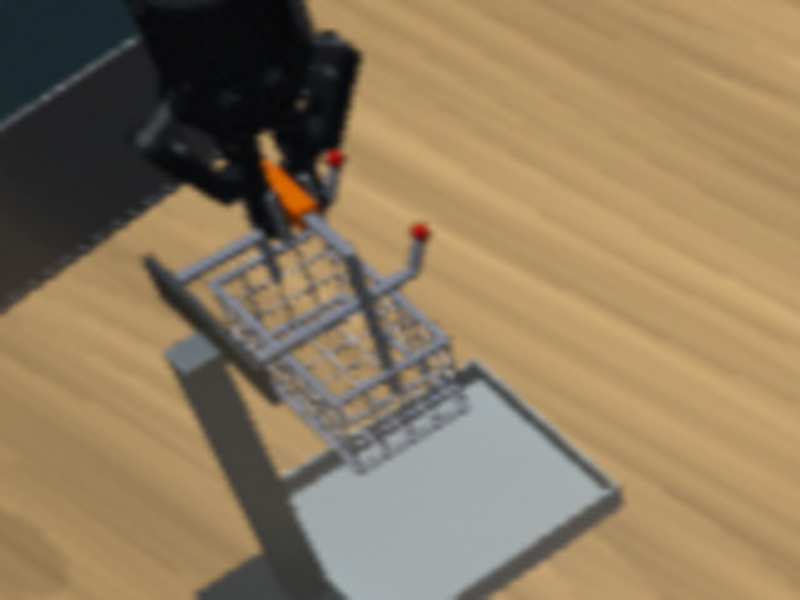

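The wire now lies above both prongs, between the tips and the plate. I'll lower it.

send_rows(
  series=[
    {"tx": 0,"ty": -0.2,"tz": 1.5,"wx": 0,"wy": 0,"wz": 0,"jaw": 1},
    {"tx": 0,"ty": 0,"tz": 1.5,"wx": 0,"wy": 0,"wz": 0,"jaw": 1},
    {"tx": 0,"ty": 0,"tz": 0.7,"wx": 0,"wy": 0,"wz": 0,"jaw": 1},
    {"tx": 0,"ty": 0,"tz": 0,"wx": 0,"wy": 0,"wz": 0,"jaw": 1},
  ],
)

```text
t: 8.52
tool_pos: [0.5235, -0.4354, 0.2444]
tool_rot: [-2.416, -2.004, -0.001]
contact_force: [0.4, 0.5, -0.9]
opening: 0.0144
```

send_rows(
  series=[
    {"tx": 0,"ty": 0,"tz": 0.4,"wx": 0,"wy": 0,"wz": 0,"jaw": 1},
    {"tx": 0,"ty": 0,"tz": 0,"wx": 0,"wy": 0,"wz": 0,"jaw": 1},
  ],
)

```text
t: 8.78
tool_pos: [0.5234, -0.4356, 0.2406]
tool_rot: [-2.417, -2.004, -0.001]
contact_force: [0.1, -0.5, -1.8]
opening: 0.0141
```

```bash
python3 - <<'E'
from h import *
goal(.525,-.437,.242,-10.8)
E
```

```text
t 8.78 pos [ 0.5234 -0.4356  0.2406] head -10.7 tilt 0.13 F [ 0.1 -0.5 -1.8] op 0.0141
 shift cm [-0.11  0.18 -0.14] turn [-0.001 -0.002  0.002] rows>= 0.0
```

send_rows(
  series=[
    {"tx": 0,"ty": 0,"tz": 0.2,"wx": 0,"wy": 0,"wz": 0,"jaw": 1},
    {"tx": 0,"ty": 0,"tz": 0,"wx": 0,"wy": 0,"wz": 0,"jaw": 1},
  ],
)

```text
t: 9.02
tool_pos: [0.5239, -0.436, 0.2399]
tool_rot: [2.418, 2.005, 0.001]
contact_force: [-0.8, 0.3, -2.1]
opening: 0.014
```

send_rows(
  series=[
    {"tx": 0,"ty": 0,"tz": 0.2,"wx": 0,"wy": 0,"wz": 0,"jaw": 1},
    {"tx": 0,"ty": 0,"tz": 0,"wx": 0,"wy": 0,"wz": 0,"jaw": 1},
  ],
)

```text
t: 9.28
tool_pos: [0.5241, -0.4362, 0.2396]
tool_rot: [2.417, 2.004, 0.001]
contact_force: [0.0, 0.4, -0.7]
opening: 0.0141
```

send_rows(
  series=[
    {"tx": 0,"ty": 0,"tz": 0.3,"wx": 0,"wy": 0,"wz": 0,"jaw": 1},
    {"tx": 0,"ty": 0,"tz": 0,"wx": 0,"wy": 0,"wz": 0,"jaw": 1},
  ],
)

```text
t: 9.52
tool_pos: [0.5245, -0.4365, 0.2395]
tool_rot: [2.415, 2.003, 0.001]
contact_force: [0.3, 0.4, -1.3]
opening: 0.0142
```

```bash
python3 - <<'E'
from h import *
goal(.525,-.437,.242,-10.8)
cv2.imwrite("pics/wrist7.png",ctrl.get_image("wrist")[:,:,::-1]);s=ctrl.get_image("scene")[:,:,::-1];cv2.imwrite("pics/s7c.png",cv2.resize(s[60:180,60:220],None,fx=5,fy=5,interpolation=cv2.INTER_CUBIC)[:600])
goal(.525,-.437,.242,-10.8)
E
```

```text
t 9.53 pos [ 0.5245 -0.4365  0.2395] head -10.7 tilt 0.24 F [ 0.3  0.4 -1.3] op 0.0142
 shift cm [-0.04  0.06 -0.25] turn [0.004 0.002 0.003] rows>= 0.0
t 9.62 pos [ 0.5245 -0.4366  0.2393] head -10.7 tilt 0.24 F [-0.7  0.3  2.4] op 0.0144
 shift cm [-0.03  0.06 -0.27] turn [0.004 0.002 0.003] rows>= 0.0
```

View pics/s7c.png

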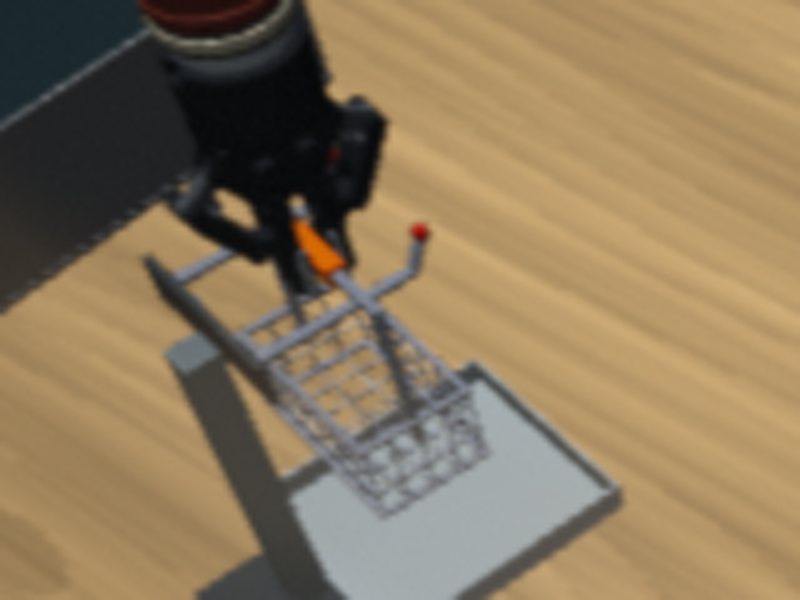

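View pics/wrist7.png

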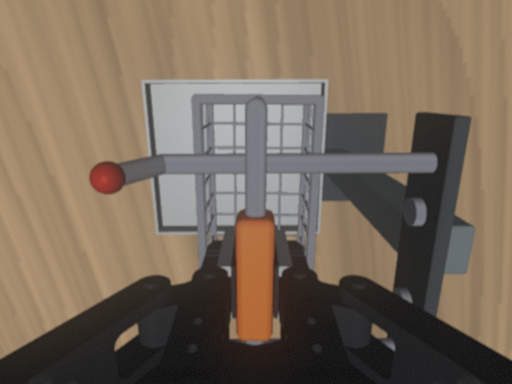

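The wire sits on the prong at about (257,163). I'll press slightly once more to confirm contact.

send_rows(
  series=[
    {"tx": 0,"ty": 0,"tz": 0.4,"wx": 0,"wy": 0,"wz": 0,"jaw": 1},
    {"tx": 0,"ty": 0,"tz": 0.1,"wx": 0,"wy": 0,"wz": 0,"jaw": 1},
  ],
)

```text
t: 9.88
tool_pos: [0.5248, -0.4368, 0.2393]
tool_rot: [2.413, 2.002, 0.001]
contact_force: [-0.8, 2.0, 1.4]
opening: 0.014
```

send_rows(
  series=[
    {"tx": 0,"ty": 0,"tz": 0,"wx": 0,"wy": 0,"wz": 0,"jaw": 0.75},
    {"tx": 0,"ty": 0,"tz": 0,"wx": 0,"wy": 0,"wz": 0,"jaw": 0.6},
    {"tx": 0,"ty": 0,"tz": 0,"wx": 0,"wy": 0,"wz": 0,"jaw": 0.5},
    {"tx": 0,"ty": 0,"tz": 0,"wx": 0,"wy": 0,"wz": 0,"jaw": 0.5},
    {"tx": 0,"ty": 0,"tz": 0,"wx": 0,"wy": 0,"wz": 0,"jaw": 0.5},
  ],
)

```text
t: 10.5
tool_pos: [0.5246, -0.4367, 0.2367]
tool_rot: [2.414, 2.003, 0.001]
contact_force: [-0.2, 0.2, 0.2]
opening: 0.0429
```

```bash
python3 - <<'E'
from h import *
goal(.525,-.437,.36,-10.8)
cv2.imwrite("pics/wrist8.png",ctrl.get_image("wrist")[:,:,::-1])
E
```

```text
t 10.5 pos [ 0.5246 -0.4367  0.2367] head -10.7 tilt 0.27 F [-0.2  0.2  0.2] op 0.0429
 shift cm [ -0.05   0.09 -12.33] turn [0.004 0.002 0.003] rows>= 2.0
```

View pics/wrist8.png

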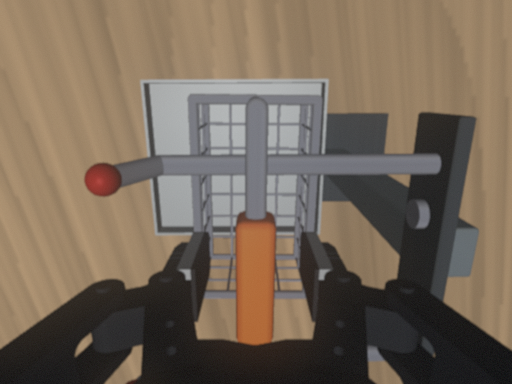

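Released: the grip stays on the prongs with both pads clear of it. Now I'll go straight up.

send_rows(
  series=[
    {"tx": 0,"ty": 0,"tz": -2,"wx": 0,"wy": 0,"wz": 0,"jaw": 0.5},
    {"tx": 0,"ty": 0,"tz": -3,"wx": 0,"wy": 0,"wz": 0,"jaw": 0.5},
    {"tx": 0,"ty": 0,"tz": -4,"wx": 0,"wy": 0,"wz": 0,"jaw": 0.5},
    {"tx": 0,"ty": 0,"tz": -4,"wx": 0,"wy": 0,"wz": 0,"jaw": 0.3},
  ],
)

```text
t: 11.05
tool_pos: [0.5233, -0.4354, 0.37]
tool_rot: [-2.418, -2.005, -0.001]
contact_force: [1.9, -1.4, -0.0]
opening: 0.0588
```

```bash
python3 - <<'E'
from h import *
goal(.43,.27,.3,86.8)
cv2.imwrite("pics/wrist9.png",ctrl.get_image("wrist")[:,:,::-1])
s=ctrl.get_image("scene")[:,:,::-1];cv2.imwrite("pics/s9c.png",cv2.resize(s[60:180,60:220],None,fx=5,fy=5,interpolation=cv2.INTER_CUBIC)[:600])
E
```

```text
t 11.05 pos [ 0.5233 -0.4354  0.37  ] head -10.7 tilt 0.05 F [ 1.9 -1.4 -0. ] op 0.0588
 shift cm [ 67.6  -22.21   7.06] turn [ 0.001 -0.001 -1.701] rows>= 11.4
```

View pics/wrist9.png

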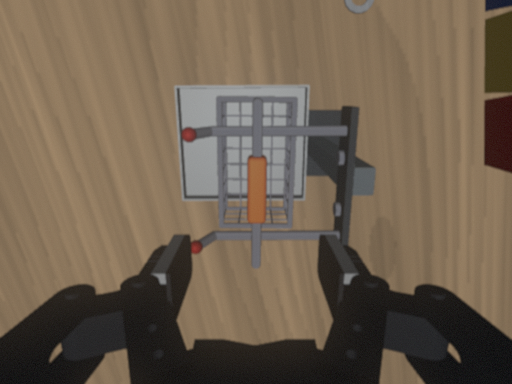

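View pics/s9c.png

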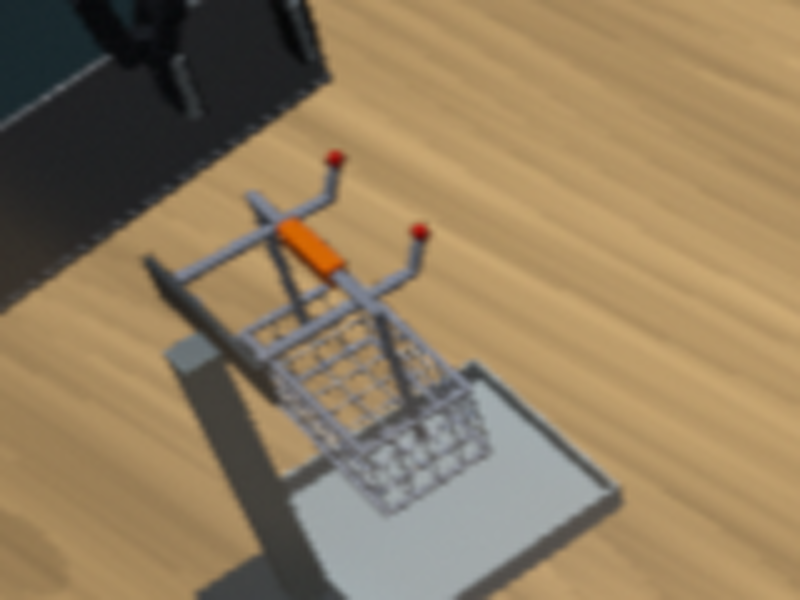

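send_rows(
  series=[
    {"tx": 5.6,"ty": -1.9,"tz": 0.5,"wx": 0,"wy": 0,"wz": 0,"jaw": 0},
    {"tx": 5.6,"ty": -1.9,"tz": 0.5,"wx": 0,"wy": 0,"wz": 0,"jaw": 0},
    {"tx": 5.6,"ty": -1.9,"tz": 0.5,"wx": 0,"wy": 0,"wz": 0,"jaw": 0},
    {"tx": 5.6,"ty": -1.9,"tz": 0.5,"wx": 0,"wy": 0,"wz": 0,"jaw": 0},
    {"tx": 5.6,"ty": -1.9,"tz": 0.5,"wx": 0,"wy": 0,"wz": 0,"jaw": 0},
  ],
)

```text
t: 11.78
tool_pos: [0.4828, -0.1402, 0.351]
tool_rot: [2.412, 1.987, 0.006]
contact_force: [0.1, 1.2, 0.3]
opening: 0.085
```

```bash
python3 - <<'E'
from h import *
goal(.43,.27,.3,86.8)
E
```

```text
t 11.78 pos [ 0.4828 -0.1402  0.351 ] head -11.0 tilt 0.99 F [0.1 1.2 0.3] op 0.085
 shift cm [ 39.29 -13.11   4.6 ] turn [ 0.005  0.019 -1.707] rows>= 9.1
```

send_rows(
  series=[
    {"tx": 5,"ty": -1.7,"tz": 0.7,"wx": 0,"wy": 0,"wz": 0,"jaw": 0},
    {"tx": 5,"ty": -1.7,"tz": 0.7,"wx": 0,"wy": 0.01,"wz": 0,"jaw": 0},
    {"tx": 5,"ty": -1.7,"tz": 0.7,"wx": 0,"wy": 0,"wz": 0,"jaw": 0},
    {"tx": 5,"ty": -1.7,"tz": 0.7,"wx": 0,"wy": 0.01,"wz": 0,"jaw": 0},
    {"tx": 5,"ty": -1.7,"tz": 0.7,"wx": 0,"wy": 0,"wz": 0,"jaw": 0},
  ],
)

```text
t: 12.4
tool_pos: [0.4451, 0.1299, 0.3175]
tool_rot: [2.418, 1.991, 0.041]
contact_force: [0.4, 0.7, -0.6]
opening: 0.0856
```

send_rows(
  series=[
    {"tx": 5,"ty": -1.7,"tz": 0.6,"wx": 0,"wy": 0,"wz": 0,"jaw": 0},
    {"tx": 5,"ty": -1.7,"tz": 0.6,"wx": 0,"wy": 0,"wz": 0,"jaw": 0},
    {"tx": 0,"ty": 0,"tz": 0,"wx": 0,"wy": 0,"wz": -0.18,"jaw": 0},
    {"tx": 0,"ty": 0,"tz": 0,"wx": 0,"wy": 0,"wz": -0.18,"jaw": 0},
    {"tx": 0,"ty": 0,"tz": 0,"wx": 0,"wy": 0,"wz": -0.18,"jaw": 0},
  ],
)

```text
t: 13.02
tool_pos: [0.4281, 0.2424, 0.3081]
tool_rot: [1.766, 2.576, 0.041]
contact_force: [0.5, 1.0, -0.2]
opening: 0.0856
```

send_rows(
  series=[
    {"tx": 0,"ty": 0,"tz": 0,"wx": 0,"wy": 0,"wz": -0.18,"jaw": 0},
    {"tx": 0,"ty": 0,"tz": 0,"wx": 0,"wy": 0,"wz": -0.18,"jaw": 0},
    {"tx": 0,"ty": 0,"tz": 0,"wx": 0,"wy": 0,"wz": -0.18,"jaw": 0},
    {"tx": 0,"ty": 0,"tz": 0,"wx": 0,"wy": 0,"wz": -0.18,"jaw": 0},
    {"tx": 0,"ty": 0,"tz": 0,"wx": 0,"wy": 0,"wz": -0.18,"jaw": 0},
  ],
)

```text
t: 13.65
tool_pos: [0.4277, 0.2427, 0.3112]
tool_rot: [0.419, 3.081, 0.027]
contact_force: [-0.5, 0.3, -0.6]
opening: 0.0855
```

```bash
python3 - <<'E'
from h import *
goal(.43,.27,.3,86.8)
W=ctrl.camera_info("wrist");cv2.imwrite("pics/wrist10.png",ctrl.get_image("wrist")[:,:,::-1])
print(-W['R'].T@W['t'])
E
```

```text
t 13.65 pos [0.4277 0.2427 0.3112] head 74.5 tilt 2.08 F [-0.5  0.3 -0.6] op 0.0855
 shift cm [0.54 2.67 1.16] turn [ 0.018  0.032 -0.215] rows>= 1.2
[0.3549 0.2588 0.4416]
```

View pics/wrist10.png

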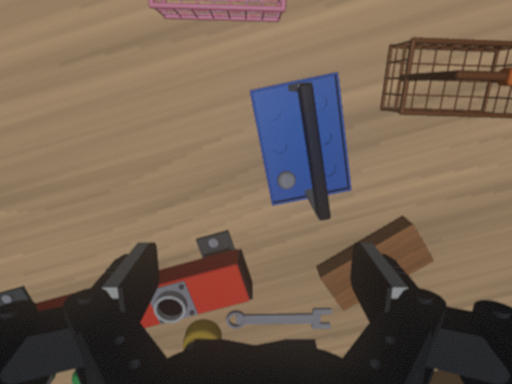

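The wrist view shows the bar running from about (306,87) to (320,217), the ball at (287,180) and the open cup at (172,302).

```bash
python3 - <<'E'
from h import *
W=ctrl.camera_info("wrist"); im=cv2.imread("pics/wrist10.png")[:,:,::-1].copy()
g=im.max(2); m=((g<45)*255).astype(np.uint8); k=np.zeros_like(m);k[78:225,285:335]=255; m&=k
n,l,s,c=cv2.connectedComponentsWithStats(m)
for i in range(1,n):
    if s[i,4]>100:
        for r in (95,110,130,150,170,190,205): 
            xs=np.where(l[r]==i)[0]; print(r,xs.min() if len(xs) else 0,xs.max() if len(xs) else 0,end='; ')
        print(s[i])
a=onz(W,(307,88),.103);b=onz(W,(321,217),.105);print('bar',a,b,(a+b)/2,np.linalg.norm(a-b),np.degrees(np.arctan2(*(b-a)[[1,0]])))
print('ball',onz(W,(287,180.5),.0195),'cup',onz(W,(172,303),.086))
for q in((251,92),(338,73),(351,189),(273,205)): print(onz(W,q,.02))
cv2.imwrite("pics/w10c.png",cv2.resize(im[60:240,230:370,::-1],None,fx=3.3,fy=3.3,interpolation=cv2.INTER_CUBIC))
E
```

```text
bar [0.374  0.3155 0.103 ] [0.5133 0.3006 0.105 ] [0.4436 0.308  0.104 ] 0.1400700529266128 -6.109728848011023
ball [0.4885 0.2775 0.0195] cup [0.587  0.0936 0.086 ]
[0.365  0.2611 0.02  ]
[0.3716 0.37   0.02  ]
[0.5238 0.3593 0.02  ]
[0.5175 0.2505 0.02  ]
```

View pics/w10c.png

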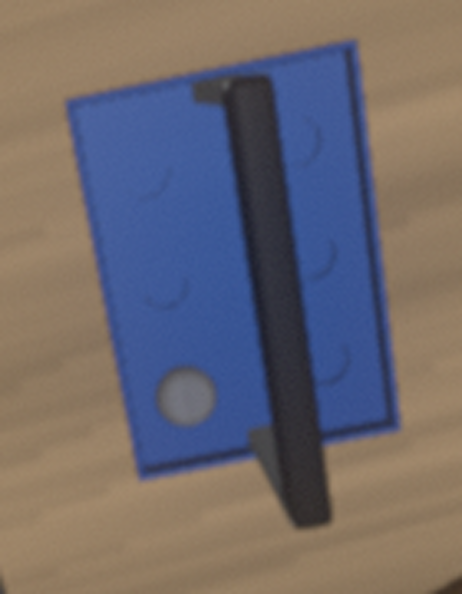

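send_rows(
  series=[
    {"tx": 0,"ty": 0,"tz": 0,"wx": 0.018,"wy": 0.032,"wz": -0.18,"jaw": 0},
    {"tx": 0,"ty": 0,"tz": 0,"wx": 0,"wy": 0,"wz": -0.02,"jaw": 0},
  ],
)

```text
t: 13.95
tool_pos: [0.4276, 0.2427, 0.3122]
tool_rot: [0.114, 3.138, 0.002]
contact_force: [-0.2, 0.0, 1.1]
opening: 0.0853
```

```bash
python3 - <<'E'
from h import *
goal(.451,.310,.19,86)
E
```

```text
t 13.95 pos [0.4276 0.2427 0.3122] head 85.9 tilt 0.11 F [-0.2  0.   1.1] op 0.0853
 shift cm [-1.83  6.86 12.24] turn [ 0.002  0.001 -0.003] rows>= 2.3
```

send_rows(
  series=[
    {"tx": -0.6,"ty": 2.3,"tz": 4,"wx": 0,"wy": 0,"wz": 0,"jaw": 0.2},
    {"tx": -0.6,"ty": 2.3,"tz": 4,"wx": 0,"wy": 0,"wz": 0,"jaw": 0.2},
    {"tx": -0.6,"ty": 2.3,"tz": 4,"wx": 0,"wy": 0,"wz": 0,"jaw": 0.2},
    {"tx": 0,"ty": 0,"tz": 0,"wx": 0,"wy": 0,"wz": 0,"jaw": 0.2},
  ],
)

```text
t: 14.45
tool_pos: [0.453, 0.3122, 0.1926]
tool_rot: [0.14, 3.13, 0.007]
contact_force: [0.2, 0.1, -0.9]
opening: 0.0683
```

```bash
python3 - <<'E'
from h import *
goal(.451,.310,.087,86)
W=ctrl.camera_info("wrist");cv2.imwrite("pics/wrist11.png",ctrl.get_image("wrist")[:,:,::-1])
print(-W['R'].T@W['t'])
E
```

```text
t 14.45 pos [0.453  0.3122 0.1926] head 84.9 tilt 0.54 F [ 0.2  0.1 -0.9] op 0.0683
 shift cm [ 0.27 -0.28 10.55] turn [ 0.005  0.008 -0.02 ] rows>= 1.7
[0.3813 0.317  0.3246]
```

View pics/wrist11.png

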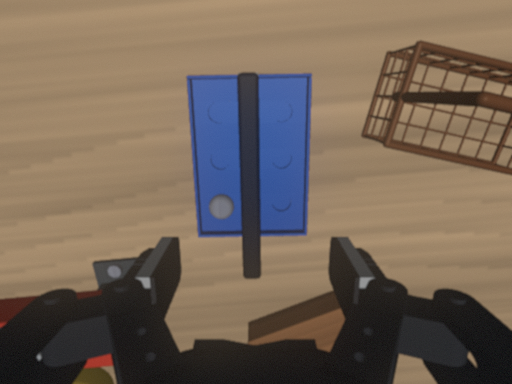

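The bar runs from (248,74) to (252,276), nearly centred between the jaws.

```bash
python3 - <<'E'
from h import *
W=ctrl.camera_info("wrist")
a=onz(W,(248,74),.105);b=onz(W,(252,276),.105);print('bar',a,b,(a+b)/2,np.linalg.norm(a-b),np.degrees(np.arctan2(*(b-a)[[1,0]])))
print('ball',onz(W,(221,207),.0195))
P=[onz(W,q,.02) for q in((188,76),(311,74),(307,235),(199,237))]; print(np.array(P),np.mean(P,0))
for i,j in((0,3),(1,2)):print(np.degrees(np.arctan2(*(P[j]-P[i])[[1,0]])))
c=(a+b)/2; goal(c[0]+.006,c[1],.087,90+np.degrees(np.arctan2(*(b-a)[[1,0]])))
E
```

```text
bar [0.3716 0.3153 0.105 ] [0.5189 0.3043 0.105 ] [0.4453 0.3098 0.105 ] 0.14774690860079587 -4.239576674614251
ball [0.4905 0.2758 0.0195]
[[0.3645 0.2613 0.02  ]
 [0.3726 0.3706 0.02  ]
 [0.5289 0.3604 0.02  ]
 [0.5208 0.2494 0.02  ]] [0.4467 0.3104 0.02  ]
-4.361107063052845
-3.7361836401047595
t 14.5 pos [0.4542 0.3123 0.1953] head 84.9 tilt 0.8 F [ 1.2 -0.1  0.8] op 0.068
 shift cm [ 0.41 -0.35 10.83] turn [ 0.007  0.012 -0.015] rows>= 1.7
```

send_rows(
  series=[
    {"tx": 0.4,"ty": -0.3,"tz": 3,"wx": 0.007,"wy": 0.012,"wz": -0.015,"jaw": 0.2},
    {"tx": 0,"ty": 0,"tz": 3,"wx": 0,"wy": 0,"wz": 0,"jaw": 0.2},
    {"tx": 0,"ty": 0,"tz": 2,"wx": 0,"wy": 0,"wz": 0,"jaw": 0.3},
    {"tx": 0,"ty": 0,"tz": 0,"wx": 0,"wy": 0,"wz": 0,"jaw": 0.3},
  ],
)

```text
t: 15.0
tool_pos: [0.4556, 0.3104, 0.124]
tool_rot: [0.127, 3.124, 0.011]
contact_force: [0.6, -0.5, 0.7]
opening: 0.0601
```

```bash
python3 - <<'E'
from h import *
goal(.4513,.3095,.087,85.8)
cv2.imwrite("pics/wrist12.png",ctrl.get_image("wrist")[:,:,::-1])
E
```

```text
t 15.0 pos [0.4556 0.3104 0.124 ] head 85.3 tilt 0.94 F [ 0.6 -0.5  0.7] op 0.0601
 shift cm [ 0.47 -0.15  3.69] turn [ 0.007  0.015 -0.008] rows>= 0.6
```

View pics/wrist12.png

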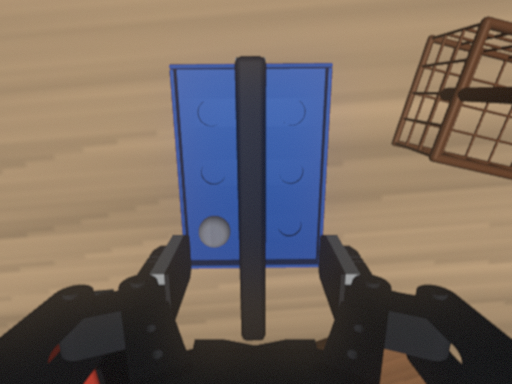

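send_rows(
  series=[
    {"tx": 0.45,"ty": -0.15,"tz": 2,"wx": 0.007,"wy": 0.018,"wz": -0.008,"jaw": 0.3},
    {"tx": 0,"ty": 0,"tz": 1.6,"wx": 0,"wy": 0.004,"wz": 0,"jaw": 0.4},
    {"tx": 0,"ty": 0,"tz": 0,"wx": 0,"wy": 0,"wz": 0,"jaw": 0.4},
  ],
)

```text
t: 15.42
tool_pos: [0.4535, 0.3104, 0.0897]
tool_rot: [-0.115, -3.137, -0.005]
contact_force: [-0.4, -0.4, -0.1]
opening: 0.0509
```

```bash
python3 - <<'E'
from h import *
goal(.4513,.3095,.087,85.8)
E
```

```text
t 15.43 pos [0.4535 0.3104 0.0897] head 85.8 tilt 0.25 F [-0.4 -0.4 -0.1] op 0.0509
 shift cm [ 0.21 -0.11  0.27] turn [ 0.003 -0.003 -0.   ] rows>= 0.1
```

send_rows(
  series=[
    {"tx": 0.2,"ty": -0.1,"tz": 0.3,"wx": 0,"wy": 0,"wz": 0,"jaw": 0.6},
    {"tx": 0,"ty": 0,"tz": 0,"wx": 0,"wy": 0,"wz": 0,"jaw": 0.75},
    {"tx": 0,"ty": 0,"tz": 0,"wx": 0,"wy": 0,"wz": 0,"jaw": 0.82},
    {"tx": 0,"ty": 0,"tz": 0,"wx": 0,"wy": 0,"wz": 0,"jaw": 1},
    {"tx": 0,"ty": 0,"tz": 0,"wx": 0,"wy": 0,"wz": 0,"jaw": 1},
  ],
  squeeze=20,
)

```text
t: 16.05
tool_pos: [0.4516, 0.3097, 0.087]
tool_rot: [-0.115, -3.138, -0.006]
contact_force: [-0.2, 0.1, -0.8]
opening: 0.0137
```

send_rows(
  series=[
    {"tx": 0,"ty": 0,"tz": 0,"wx": 0,"wy": 0,"wz": 0,"jaw": 1},
    {"tx": 0,"ty": 0,"tz": 0,"wx": 0,"wy": 0,"wz": 0,"jaw": 1},
  ],
  squeeze=70,
)

```text
t: 16.3
tool_pos: [0.4518, 0.3099, 0.0871]
tool_rot: [-0.115, -3.138, -0.006]
contact_force: [-0.1, 0.2, -0.8]
opening: 0.0127
```

```bash
python3 - <<'E'
from h import *
goal(.4513,.3095,.087,85.8)
cv2.imwrite("pics/wrist13.png",ctrl.get_image("wrist")[:,:,::-1])
E
```

```text
t 16.3 pos [0.4518 0.3099 0.0871] head 85.8 tilt 0.25 F [-0.1  0.2 -0.8] op 0.0127
 shift cm [ 0.04 -0.04  0.01] turn [ 0.004 -0.001  0.   ] rows>= 0.0
```

View pics/wrist13.png

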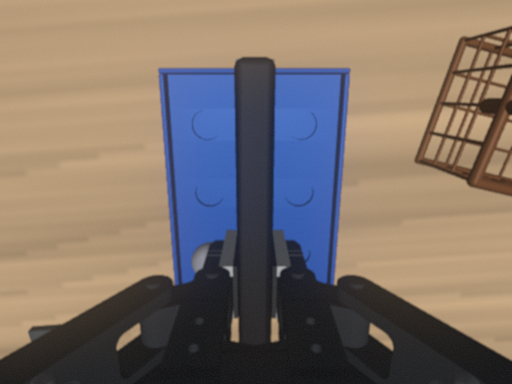

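send_rows(
  series=[
    {"tx": 0,"ty": 0,"tz": -0.4,"wx": 0,"wy": 0,"wz": 0,"jaw": 1},
    {"tx": 0,"ty": 0,"tz": -0.7,"wx": 0,"wy": 0,"wz": 0,"jaw": 1},
    {"tx": 0,"ty": 0,"tz": -1.0,"wx": 0,"wy": 0,"wz": 0,"jaw": 1},
    {"tx": 0,"ty": 0,"tz": -1.0,"wx": 0,"wy": 0,"wz": 0,"jaw": 1},
    {"tx": 0,"ty": 0,"tz": -0.6,"wx": 0,"wy": 0,"wz": 0,"jaw": 1},
  ],
)

```text
t: 16.98
tool_pos: [0.4498, 0.3088, 0.124]
tool_rot: [-0.115, -3.133, -0.003]
contact_force: [0.2, 0.6, -4.7]
opening: 0.013
```

```bash
python3 - <<'E'
from h import *
goal(.4513,.3095,.235,85.8)
cv2.imwrite("pics/wrist14.png",ctrl.get_image("wrist")[:,:,::-1])
s=ctrl.get_image("scene")[:,:,::-1];cv2.imwrite("pics/s14.png",cv2.resize(s[180:300,260:420],None,fx=5,fy=5,interpolation=cv2.INTER_CUBIC)[:600])
E
```

```text
t 16.98 pos [0.4498 0.3088 0.124 ] head 85.8 tilt 0.36 F [ 0.2  0.6 -4.7] op 0.013
 shift cm [ -0.07   0.09 -11.1 ] turn [ 0.002 -0.006 -0.   ] rows>= 1.8
```

View pics/s14.png

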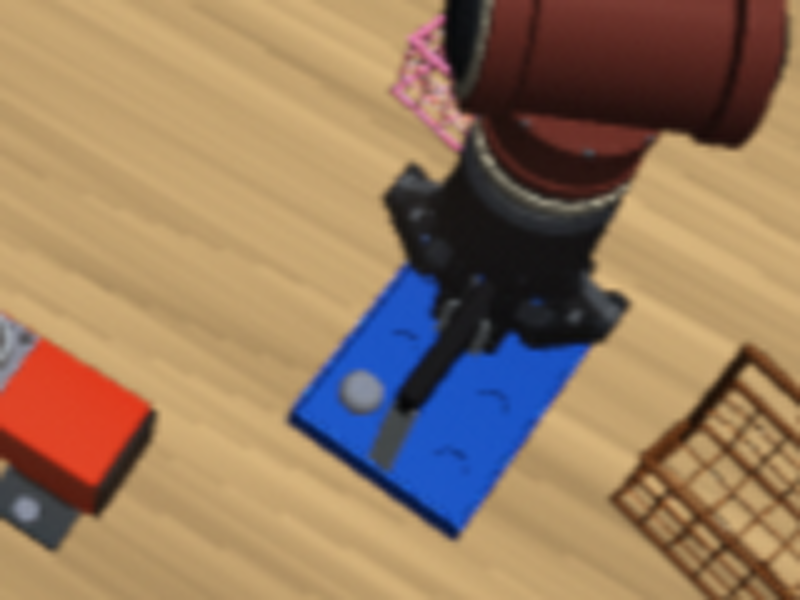

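Lifted: the tray looks level and the ball is in its pocket at crop (361,391). I'll keep raising it with gentle ramps.

send_rows(
  series=[
    {"tx": 0,"ty": 0,"tz": -0.5,"wx": 0,"wy": 0,"wz": 0,"jaw": 1},
    {"tx": 0,"ty": 0,"tz": -1.0,"wx": 0,"wy": 0,"wz": 0,"jaw": 1},
    {"tx": 0,"ty": 0,"tz": -1.4,"wx": 0,"wy": 0,"wz": 0,"jaw": 1},
    {"tx": 0,"ty": 0,"tz": -1.4,"wx": 0,"wy": 0,"wz": 0,"jaw": 1},
    {"tx": 0,"ty": 0,"tz": -1.4,"wx": 0,"wy": 0,"wz": 0,"jaw": 1},
  ],
)

```text
t: 17.7
tool_pos: [0.4497, 0.3085, 0.1837]
tool_rot: [-0.115, -3.132, -0.002]
contact_force: [0.1, 0.7, -4.3]
opening: 0.013
```

send_rows(
  series=[
    {"tx": 0,"ty": 0,"tz": -1.4,"wx": 0,"wy": 0,"wz": 0,"jaw": 1},
    {"tx": 0,"ty": 0,"tz": -1.4,"wx": 0,"wy": 0,"wz": 0,"jaw": 1},
    {"tx": 0,"ty": 0,"tz": -1.4,"wx": 0,"wy": 0,"wz": 0,"jaw": 1},
    {"tx": 0,"ty": 0,"tz": -0.9,"wx": 0,"wy": 0,"wz": 0,"jaw": 1},
    {"tx": 0,"ty": 0,"tz": -0.4,"wx": 0,"wy": 0,"wz": 0,"jaw": 1},
  ],
)

```text
t: 18.32
tool_pos: [0.4508, 0.3087, 0.2446]
tool_rot: [-0.115, -3.135, -0.004]
contact_force: [-0.4, -0.3, -5.1]
opening: 0.0127
```

```bash
python3 - <<'E'
from h import *
goal(.556,.120,.240,85.8)
E
```

```text
t 18.32 pos [0.4508 0.3087 0.2446] head 85.8 tilt 0.3 F [-0.4 -0.3 -5.1] op 0.0127
 shift cm [-11.88 -18.05   0.36] turn [ 0.002 -0.005 -0.   ] rows>= 3.5
```

send_rows(
  series=[
    {"tx": -0.3,"ty": -0.4,"tz": 0,"wx": 0,"wy": 0,"wz": 0,"jaw": 1},
    {"tx": -0.55,"ty": -0.85,"tz": 0,"wx": 0,"wy": 0,"wz": 0,"jaw": 1},
    {"tx": -0.8,"ty": -1.25,"tz": 0,"wx": 0,"wy": 0,"wz": 0,"jaw": 1},
    {"tx": -1,"ty": -1.5,"tz": 0,"wx": 0,"wy": 0,"wz": 0,"jaw": 1},
    {"tx": -1,"ty": -1.5,"tz": 0,"wx": 0,"wy": 0,"wz": 0,"jaw": 1},
  ],
)

```text
t: 18.95
tool_pos: [0.4844, 0.2471, 0.2423]
tool_rot: [-0.113, -3.133, -0.0]
contact_force: [0.0, -0.5, -5.2]
opening: 0.0131
```

send_rows(
  series=[
    {"tx": -1,"ty": -1.5,"tz": 0,"wx": 0,"wy": 0,"wz": 0,"jaw": 1},
    {"tx": -1,"ty": -1.5,"tz": 0,"wx": 0,"wy": 0,"wz": 0,"jaw": 1},
    {"tx": -1,"ty": -1.5,"tz": 0,"wx": 0,"wy": 0,"wz": 0,"jaw": 1},
    {"tx": -1,"ty": -1.5,"tz": 0,"wx": 0,"wy": 0,"wz": 0,"jaw": 1},
    {"tx": -1,"ty": -1.5,"tz": 0,"wx": 0,"wy": 0,"wz": 0,"jaw": 1},
  ],
)

```text
t: 19.58
tool_pos: [0.5323, 0.162, 0.2419]
tool_rot: [-0.116, -3.133, -0.0]
contact_force: [-0.0, -0.4, -4.9]
opening: 0.013
```

```bash
python3 - <<'E'
from h import *
goal(.556,.120,.230,85.8)
E
```

```text
t 19.57 pos [0.5323 0.162  0.2419] head 85.8 tilt 0.39 F [-0.  -0.4 -4.9] op 0.013
 shift cm [-2.69 -4.01  1.18] turn [-0.    -0.007 -0.001] rows>= 0.8
```

send_rows(
  series=[
    {"tx": -0.8,"ty": -1.2,"tz": 0,"wx": 0,"wy": 0,"wz": 0,"jaw": 1},
    {"tx": -0.6,"ty": -0.9,"tz": 0,"wx": 0,"wy": 0,"wz": 0,"jaw": 1},
    {"tx": -0.4,"ty": -0.6,"tz": 0,"wx": 0,"wy": 0,"wz": 0,"jaw": 1},
    {"tx": -0.2,"ty": -0.3,"tz": 0,"wx": 0,"wy": 0,"wz": 0,"jaw": 1},
    {"tx": 0,"ty": 0,"tz": 0,"wx": 0,"wy": 0,"wz": 0,"jaw": 1},
  ],
)

```text
t: 20.2
tool_pos: [0.5516, 0.1278, 0.2416]
tool_rot: [-0.118, -3.132, -0.001]
contact_force: [-0.9, -0.7, -5.1]
opening: 0.0127
```

```bash
python3 - <<'E'
from h import *
goal(.556,.120,.230,85.8)
for n in("wrist","top","scene"): cv2.imwrite(f"pics/{n}15.png",ctrl.get_image(n)[:,:,::-1])
s=cv2.imread("pics/scene15.png");cv2.imwrite("pics/s15c.png",cv2.resize(s[180:300,180:340],None,fx=5,fy=5,interpolation=cv2.INTER_CUBIC)[:600])
s=cv2.imread("pics/top15.png");cv2.imwrite("pics/t15c.png",cv2.resize(s[120:240,160:320],None,fx=5,fy=5,interpolation=cv2.INTER_CUBIC)[:600])
E
```

```text
t 20.2 pos [0.5516 0.1278 0.2416] head 85.7 tilt 0.43 F [-0.9 -0.7 -5.1] op 0.0127
 shift cm [-0.51 -0.75  1.16] turn [ 0.001 -0.007 -0.002] rows>= 0.2
```

View pics/s15c.png

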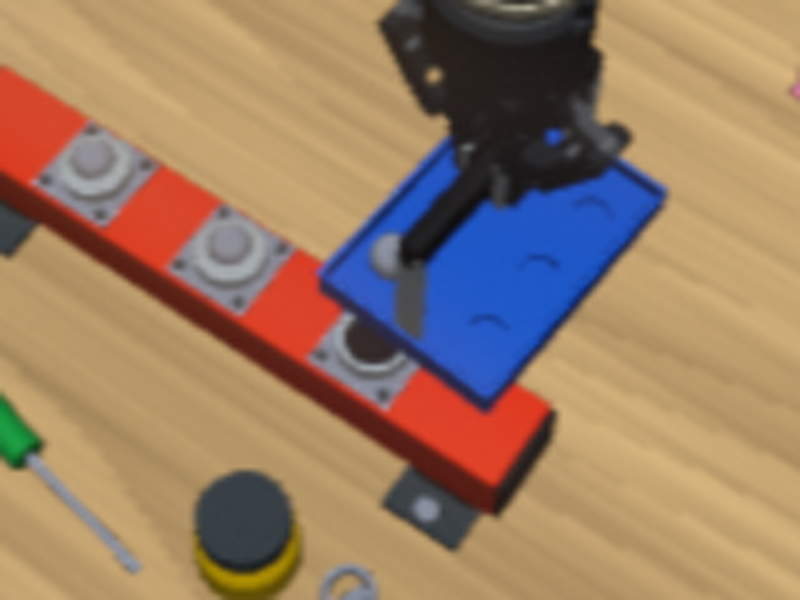

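View pics/t15c.png

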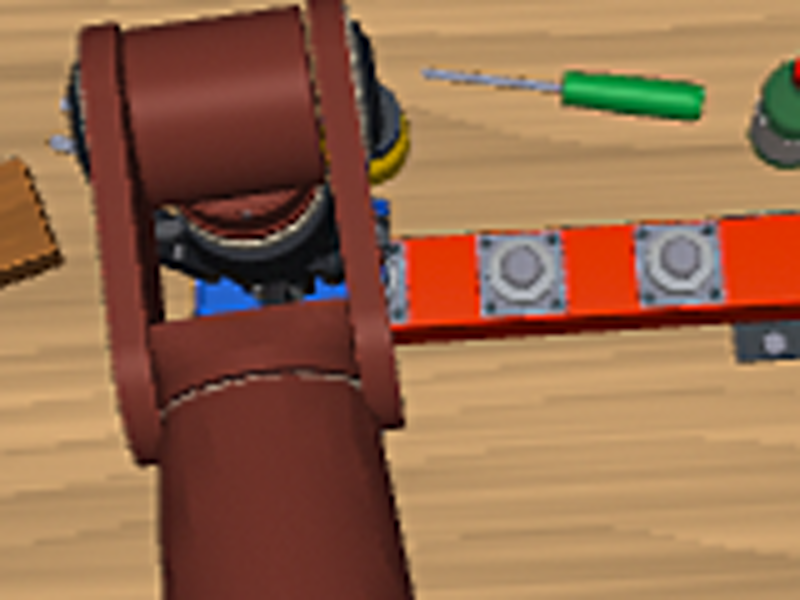

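View pics/wrist15.png

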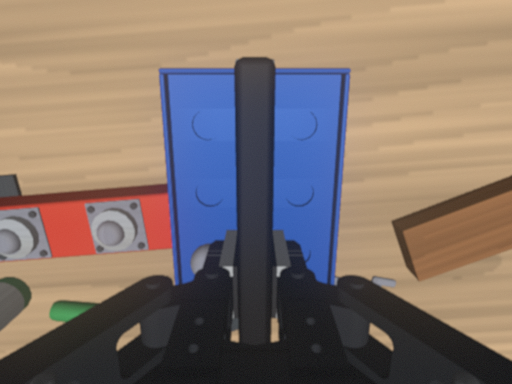

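```bash
python3 - <<'E'
from h import *
o=ctrl.get_obs();W=ctrl.camera_info("wrist");S=ctrl.camera_info("scene");T=ctrl.camera_info("top")
Rt=Ro.from_rotvec(o['tool_rot']).as_matrix(); Rct=W['R']@Rt; tct=W['R']@o['tool_pos']+W['t']
def cam(pos,rv):
    R=Ro.from_rotvec(rv).as_matrix(); Rc=Rct@R.T; return dict(mtx=W['mtx'],R=Rc,t=tct-Rc@np.array(pos))
def ell(name,cx,cy,r,zz,c):
    im=cv2.imread(f"pics/{name}.png"); g=im.max(2); 
    m=((g<70)*255).astype(np.uint8); n,l,s,ce=cv2.connectedComponentsWithStats(m)
    i=l[int(cy),int(cx)]; print(name,'dark blob',ce[i],s[i],onz(c,ce[i],zz))
w1=cam([0.419,.0818,.2478],[1.976,2.441,-.009]);w2=cam([0.4471,0.0977,0.189],[1.906,2.49,-0.002]);w3=cam([0.4414,0.0973,0.2913],[-1.902,-2.497,0.013])
# mouth edge dark disc (inner) 
for n,c,p in(('w1',w1,(440,204)),('w2',w2,(428,246)),('w3',w3,(388,208))): ell(n,*p,0,.086,c)
print('w15 mid',onz(W,(116,230),.090),'right',onz(W,(10,238),.090))
for n,c,p in(('scene0',S,(254.4,248)),('top0',T,(232.75,176))): ell(n,*p,0,.086,c)
b=(180+388/5,180+255/5); print('S ball',b,onz(S,b,o['tool_pos'][2]-.087+.0195))
print('exp ball',o['tool_pos'][:2]+[.0362,-.0332], 'in S',proj(S,[*(o['tool_pos'][:2]+[.0362,-.0332]),o['tool_pos'][2]-.0675]))
E
```

```text
w1 dark blob [436.0517 204.4243] [419 189  35  32 832] [0.5931 0.088  0.086 ]
w2 dark blob [428.3806 247.5205] [ 409  231   41   34 1051] [0.5924 0.0888 0.086 ]
w3 dark blob [387.0681 207.8361] [374 196  28  25 543] [0.592  0.0884 0.086 ]
w15 mid [ 0.5917 -0.0063  0.09  ] right [ 0.5923 -0.1079  0.09  ]
scene0 dark blob [254.1818 247.3506] [249 243  11   9  77] [0.5944 0.0891 0.086 ]
top0 dark blob [232.1282 175.3846] [228 171  10  10  78] [0.5918 0.0865 0.086 ]
S ball (257.6, 231.0) [0.5873 0.0944 0.1742]
exp ball [0.5876 0.0949] in S [257.7012 231.2014]
```

The cup is at about (.593,.0885): the three wrist views and the scene and top views agree within about 2 mm. The ball is at (.5875,.0947). I'll make the last small shift and lower.

send_rows(
  series=[
    {"tx": -0.2,"ty": -0.2,"tz": 0.4,"wx": 0,"wy": -0.003,"wz": 0,"jaw": 1},
    {"tx": -0.2,"ty": -0.2,"tz": 0.5,"wx": 0,"wy": 0,"wz": 0,"jaw": 1},
    {"tx": -0.2,"ty": -0.2,"tz": 0.5,"wx": 0,"wy": 0,"wz": 0,"jaw": 1},
    {"tx": 0,"ty": 0,"tz": 0.3,"wx": 0,"wy": 0,"wz": 0,"jaw": 1},
    {"tx": 0,"ty": 0,"tz": 0,"wx": 0,"wy": 0,"wz": 0,"jaw": 1},
  ],
)

```text
t: 20.98
tool_pos: [0.5567, 0.1218, 0.2227]
tool_rot: [-0.116, -3.134, -0.001]
contact_force: [-0.5, -0.5, -4.5]
opening: 0.0132
```

```bash
python3 - <<'E'
from h import *
goal(.557,.1215,.223,85.7)
E
```

```text
t 20.98 pos [0.5567 0.1218 0.2227] head 85.8 tilt 0.31 F [-0.5 -0.5 -4.5] op 0.0132
 shift cm [-0.04 -0.03 -0.03] turn [ 0.001 -0.005  0.001] rows>= 0.0
```

send_rows(
  series=[
    {"tx": 0,"ty": 0,"tz": 0,"wx": 0,"wy": 0,"wz": 0,"jaw": 1},
    {"tx": 0,"ty": 0,"tz": 0,"wx": 0,"wy": 0,"wz": 0,"jaw": 1},
    {"tx": 0,"ty": 0,"tz": 0,"wx": 0,"wy": 0,"wz": 0,"jaw": 1},
    {"tx": 0,"ty": 0,"tz": 0,"wx": 0,"wy": 0,"wz": 0,"jaw": 1},
  ],
)

```text
t: 21.48
tool_pos: [0.5569, 0.1219, 0.2234]
tool_rot: [-0.115, -3.135, -0.002]
contact_force: [-0.1, -0.0, -3.6]
opening: 0.013
```

```bash
python3 - <<'E'
from h import *
goal(.557,.1215,.223,85.7)
S=ctrl.camera_info("scene");o=ctrl.get_obs()
cv2.imwrite("pics/scene16.png",ctrl.get_image("scene")[:,:,::-1]);cv2.imwrite("pics/wrist16.png",ctrl.get_image("wrist")[:,:,::-1])
s=cv2.imread("pics/scene16.png");cv2.imwrite("pics/s16c.png",cv2.resize(s[180:300,180:340],None,fx=5,fy=5,interpolation=cv2.INTER_CUBIC)[:600])
c=np.radians(-4.2);R=np.array([[np.cos(c),-np.sin(c)],[np.sin(c),np.cos(c)]]); h=o['tool_pos'][:2]-[.0065,0]; z0=o['tool_pos'][2]-.087
for dx,dy in((78,-55.5),(78,55.5),(-78,-55.5),(-78,55.5)):
    p=h+R@np.array([dx,dy])/1000; print('lip corner exp px',(proj(S,[*p,z0+.02])-180)*5)
print('ball exp',(proj(S,[*(h+R@[.045,-.030]),z0+.0195])-180)*5, h+R@[.045,-.030])
E
```

```text
t 21.48 pos [0.5569 0.1219 0.2234] head 85.8 tilt 0.25 F [-0.1 -0.  -3.6] op 0.013
 shift cm [-0.01 -0.04  0.04] turn [ 0.001 -0.004  0.002] rows>= 0.0
lip corner exp px [293.7628 289.7045]
lip corner exp px [462.7223 416.5452]
lip corner exp px [477.9054  96.7957]
lip corner exp px [642.3562 207.2725]
ball exp [372.2861 274.4858] [0.5931 0.0887]
```

View pics/s16c.png

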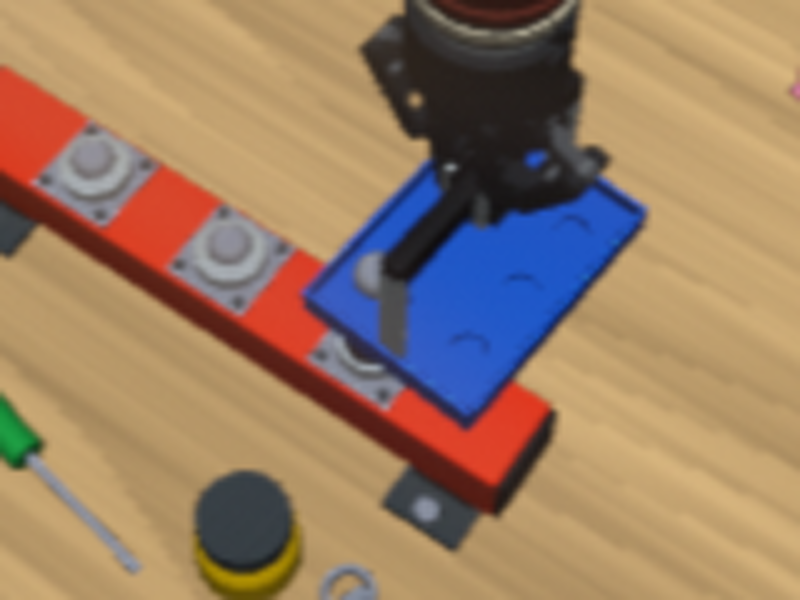

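View pics/scene16.png

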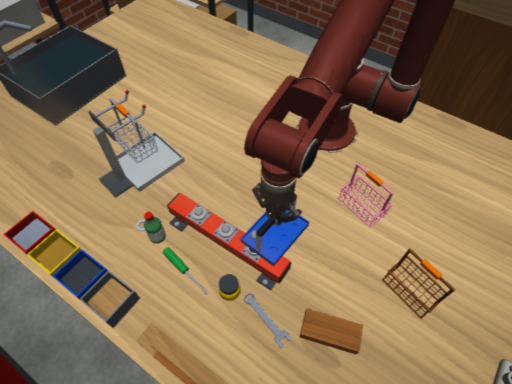

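View pics/wrist16.png

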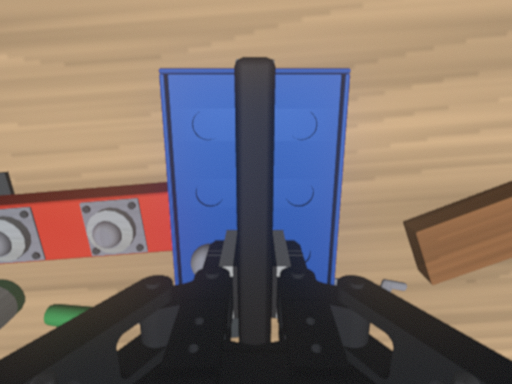

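The scene view shows the basket hanging on both prongs. The tray is level over the open unit, and the ball is in its pocket at crop (375,272) against (372,274) expected. Handing in.

```bash
python3 - <<'E'
from h import *
goal(.557,.1215,.223,85.7)
print(ctrl.finish_job())
E
```

```text
t 21.57 pos [0.5569 0.1219 0.2233] head 85.8 tilt 0.25 F [ 1.  -0.1 -5.2] op 0.0133
 shift cm [-0.01 -0.04  0.03] turn [ 0.001 -0.004  0.001] rows>= 0.0
the job is handed in; nothing more can be done
None
```

The job is handed in at 21.6 s: the steel basket hangs on the drip hook, and the arm is holding the tray over the open cup, the left one of the three units.

- **Basket:** I hung it across both prongs and let go. Images after release and at the end show the wire on both prongs, between the red tips and the plate.
- **Tray:** I lifted it by its black handle with 70 N grip and moved it with gentle ramps. The tool is tilted 0.25°, the same as when it gripped, and the wrist view of the tray is unchanged.
- **Ball:** It is still in its pocket, at about (0.593, 0.089) m. The cup is at about (0.593, 0.0885), where the camera views agree to about 2 mm.
- **Height:** The tray's underside is at about 0.136 m, which is 5 cm above the cup mouth. This comes from the tool height, not a direct measurement.

**Disagreements:**
- The scene and top cameras disagreed by a few millimetres, up to about 1 cm. I relied on close wrist views and known heights instead.
- One tilted wrist view put the cup about 7 mm off, so I dropped it.
- One tray corner in the last scene image was about 2 px from where I expected it.
- The ball and cup could not be checked from above at the end because the arm hides them from the top camera.

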